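# Clamp the whetstone with the hex key

## Robot

A 6-joint arm with a two-finger parallel gripper is mounted at the origin on the work surface. World frame = base frame: x ahead of the robot, y to its left, z up, the work surface at z = 0. Lengths are in m, angles in rad, forces in N, time in s.
With the tool pointing down it reaches from about 0.4 to 0.825 m from the base axis. Payload 7 kg.
Tool frame: the origin (TCP) lies at the very end of the fingers, on their centre line; the grasp point (between the pads) lies 19 mm behind it; x points along the fingers, y is the direction in which the jaws open and shut, and the axes are right-handed (so a half turn about x gives the same grasp; the last joint's range is limited). The gripper opens to 88 mm and grips with 3 to 60 N. Pads are 19 mm wide; open, the fingers measure 130 mm over their backs; the gripper's body (78 mm by 193 mm) begins 47 mm behind the grasp point.
Start: joints at [-0.831, 0.359, 0.012, 0, -1.224, -0.288], TCP at [0.295, -0.607, 0.227] pointing down, gripper open.
Joint ranges: [-3.07, 3.07], [-1.43, 2.12], [-1.02, 1.25], [-3.03, 1.67], [-3.05, -0], [-3.03, 3.03]. Speed limits (rad/s): [2.39, 2.39, 3.01, 3.14, 3.14, 3.14].

## Interface

Orientations are given as [roll, pitch, yaw] about the fixed x, y, z axes, in that order (R = Rz(yaw) Ry(pitch) Rx(roll)).
In Python, from station import arm, cams gives the robot as it stands. The module is installed in compiled form; this text tells all that it offers.
- The arm moves only by the tool carry_out, never from a script. Its argument "deltas" is a list of rows, each a list of 6 numbers: the shift along the tool's x, y, z in units of 0.04 m (1.0 is 0.04 m), then the turn, a rotation vector about the tool's x, y, z in units of 4 degrees (1.0 is 4 degrees). In form: [[tx, ty, tz, ax, ay, az], ...]. A call has 1 to 5 rows; each row shifts and turns the pose as measured when the row begins, along the tool's axes as they then stand; what a row does not reach is not made up. A row lasts 1/10 s, in which the tool goes at most 50 mm and 8.59 degrees, less where a joint would pass 70% of its speed; a pose out of reach is approached as far as the arm can. A call with a number of a shift or a turn outside -1 to 1 is refused whole. A call with a gripper value outside its range is refused whole. "hand" is the closure, from 0 (fully open) to 1 (shut), set as the call begins (left out, the last holds). The fingers move at their own pace and stop on an object; "newtons" is the grip in N (left out, the last holds). Time passes only in rows, so rows that do not move let the fingers close. It gives the time, the measured TCP pose, the force and the opening at its end, in the units of the state.
- arm.get_state(): the state, without advancing time (a new reading comes with each control period).
- cams.grab_frame(name): name is "scene" or "top" or "wrist"; returns a dict with "pixels" (480x640x3 uint8, red, green, blue), "fx", "fy", "cx", "cy" (pixels), "T" (4x4, takes a point from camera to world coordinates); the wrist camera has in their place "hand_eye" (4x4, takes a point from camera to tool coordinates, whose origin is the TCP and whose axes are the tool frame's). Camera axes: x right, y up, looking along -z (the intrinsics and any distortion apply to the point x, -y, -z); pixel columns grow to the right and rows downward; lengths in m; the calibration is good to about 2 mm. The wrist camera is an equidistant fisheye: a pixel r from the principal point sees the ray r / f radians off the axis. A picture is of the moment at which its call begins: read the wrist's pose just before it. There is no depth.
- arm.job_done(): hands the job in, once; it reports no verdict.
The state is a dict: "t": time; "q": joint angles; "qd": joint speeds; "joint_efforts": joint torques, N m; "eef_pos": TCP position; "ee_rot": TCP orientation; "force": force on the tool from outside, world axes, zero at the start; "moment": the same for the moment, N m; "width": finger opening in m.
Only numpy, scipy, OpenCV 4.12 (cv2) and the standard library are available. Lean on these libraries where they do the work, as an engineer would, in place of code of your own. Each camera call takes 0.05 s, during which the arm holds its last target.

## Task

Take the hex key with the square red handle from its wooden stand, feel with light pressure through the round hole in the stone holder's cover for the hidden hex socket, and push the key fully home. Then turn it clockwise, a quarter turn or so at a time, letting go and taking a fresh grip between turns, until the jaw meets the whetstone and grips it, and then about a quarter turn more, no harder. Leave the key standing home in the socket, let go of it, and do not disturb the tin, the remote control or the spray bottle.

Things in the scene. Friction and masses are not known exactly. Their poses are not given: they have to be found in the camera images.
- key: steel key, 104 mm tall, 160 g, loose. Origin: centre of its lower tip; z up along the shaft. Tip: round cone 11 mm across at its flat end, 14 mm across 3 mm higher; then a hexagonal shaft 14 mm across flats (flats facing its +-x and every 60 deg) up to the handle. It starts upright in the stand, leaning 3 deg at most, turned any way
- key_grip (a point): centre of the key's handle, 94 mm above the tip: red plastic block, square from above, 30 x 30 mm with its flats facing the key's +-x and +-y, 20 mm high (84 to 104 mm above the tip)
- stand: fixed light wooden block 70 x 70 x 48 mm; an upright round hole 17.5 mm wide, 40 mm deep in the middle of its top holds the key. Origin: centre of its underside, on the bench
- holder: whetstone holder fixed to the bench. Origin: on the bench straight below the middle of the face of its fixed jaw (a dark block 66 mm wide reaching 32 mm above the bench at one end); z up; +x points along the stone to the moving jaw and the blue housing. Base plate 10 mm thick; the stone lies on it
- housing: blue box fixed at the holder's other end, 76 x 76 mm, its top 45 mm above the bench. Origin: 10 mm above the bench on the axis of its round top hole; z up. Inside is the spindle with the hex socket. Turned clockwise seen from above, the spindle drives the jaw towards the fixed jaw by 10 mm per full turn; its friction is about 0.12 N m and it stays where left
- hole (a point): centre of the round hole, 30 mm wide, in the 6 mm thick top of the housing. 8 mm below it (37 mm above the bench) the flat steel face of the spindle closes the whole hole from beneath. In it is the hex socket: 15.2 mm across flats, 18 mm deep, floor (and the tip of a fully home key) 19 mm above the bench. Unmeasured: it is up to 3.5 mm off in housing x and in y, at any angle
- jaw: moving jaw, dark block 60 mm wide, 20 mm high with a rubber face that looks to -x. Origin: middle of its face's lower edge; axes as the holder. At the start 152.8 to 154.5 mm from the fixed jaw. Once the stone is pushed against the fixed jaw it stops and further turning winds up its 5 N/mm spring (quarter turn = 2.5 mm = 12 N). The key has about 10 deg of play each way in the socket
- stone: whetstone 150 x 50 x 22 mm, 0.4 kg, grey below, brick-red above, loose in the holder, long side along the holder's x. Origin: centre of its underside
- tin: brass tin 64 mm wide, 42 mm high, bystander. Origin: centre of its underside.
- remote: black remote control 165 x 45 x 20 mm, bystander. Origin: centre of its underside.
- spray: green glass bottle with white cap, 52 mm wide, 130 mm tall, bystander. Origin: centre of its underside.
Not all that is in view belongs to the job. There is more than one size of the stone; the one meant has the size given above.

How it is judged:
On the way, in this order (a step that is already met when the one before it is completed fails the run):
1. the key is fully home in the hidden hex socket (tip below z = 23 mm over the bench) (z of key in the frame of housing below 0.013 m and horizontal distance between key and housing below 0.008 m and angle between key's own z axis and vertical below 0.2 rad), for 0.1 s.
2. part-way through the turning (jaw moved on past 152.3 mm from the fixed jaw but pressing the stone with less than 5 N) the key is let go for a fresh grip, still home in the socket (all of step 1 and x of jaw in the frame of holder below 0.1523 m and contact force between jaw and stone below 5 N and contact force between the fingers and key below 0.05 N), for 0.1 s.
At the end, for the whole second after the job is handed in: the stone is gripped by the jaw with more than 5 N and lies flat (within 0.08 rad) and still; the key is let go and at rest, home in the socket: tip lower than 23 mm over the bench, within 8 mm of the hole's axis, and within 0.2 rad of upright (all of step 1 and contact force between jaw and stone above 5 N and linear speed of stone below 0.01 m/s and linear speed of key below 0.02 m/s and angle between stone's own z axis and vertical below 0.08 rad); the robot touches nothing.
It fails at once if the key is pushed against the holder with more than 30 N while it is not home (tip above z = 23 mm) (z of key in the frame of housing above 0.013 m and (contact force between key and holder above 30 N or contact force between key and housing above 30 N)).
It fails at once if the stone is over-tightened: the jaw presses it with more than 35 N (contact force between jaw and stone above 35 N).
It fails at once if the stone is pulled or lifted out (more than 30 mm from its start) (distance of stone from where it was at the start of the episode above 0.03 m).
It fails at once if the tin, the remote control or the spray bottle is moved by more than 15 mm or tipped (distance of any of tin, remote, spray from where it was at the start of the episode above 0.015 m or angle between any of tin, remote, spray's own z axis and vertical above 0.3 rad).
It also fails if it takes over 72 s, if anything falls off the work surface, if the arm or the gripper's body presses on something with over 40 N, if the wrist force passes 120 N, or if a joint passes its speed limit or range.

## Working session

There is one attempt and no reset: what is moved stays moved. The work goes in short steps, Python scripts to look and compute and a tool call to move; the robot and the scene stay as the last step left them, time stands still between calls to the robot, and variables do not carry over. Pictures are saved under pics/ and viewed, and the job is handed in when it is done.

Besides the shell and the picture viewer there is one more tool, called after ">>>" by a JSON object that holds its "name" and its "arguments", one argument or row to a line. carry_out: Moves the arm, as the interface text tells. Shifts and turns lie within -1 to 1; 1 stands for 0.04 m of shift or 4 degrees of turn. Its arguments: {"type":"object","properties":{"deltas":{"type":"array","items":{"type":"array","items":{"type":"number","minimum":-1,"maximum":1}}},"hand":{"type":"number"},"newtons":{"type":"number"}},"required":["deltas"]}

```bash
mkdir -p pics
python3 - <<'E'
from station import arm,cams
import cv2
s=arm.get_state(); print(s)
for n in ["scene","top","wrist"]:
    f=cams.grab_frame(n); cv2.imwrite(f"pics/{n}0.png",f["pixels"][:,:,::-1])
    print(n,{k:(v.tolist() if hasattr(v,'tolist') else v) for k,v in f.items() if k!="pixels"})
E
```

```text
{'t': 0.0, 'q': array([-8.30851286e-01,  3.59373804e-01,  1.10634259e-02, -3.50869738e-04,
       -1.22407897e+00, -2.88107228e-01]), 'qd': array([ 0.00041959, -0.00192504, -0.00020754, -0.00047137, -0.00210059,
       -0.00100255]), 'joint_efforts': array([ 3.30801277e-04, -5.82726073e+01,  2.93056262e+01,  6.99755609e+00,
        6.77667311e-03, -1.99087417e-04]), 'eef_pos': array([ 0.29449029, -0.60683662,  0.22563299]), 'ee_rot': array([1.65476176, 1.56916951, 2.10648008]), 'force': array([-0.11089737,  1.57478669,  0.29319331]), 'moment': array([ 0.00394585, -0.00040087, -0.0044975 ]), 'width': 0.08764671070896679}
scene {'fx': 544.5596574649983, 'fy': 544.5596574649983, 'cx': 327.46065351033246, 'cy': 243.50681615033844, 'T': [[0.7977707173780475, -0.4186358794630164, 0.4339422575877378, 0.9839309070532887], [0.6028709266892279, 0.5662440756443153, -0.5620625343772582, -0.6492441832883079], [-0.010417689138540572, 0.7100082022230038, 0.7041163430350634, 0.8514924480373384], [0.0, 0.0, 0.0, 1.0]]}
top {'fx': 534.6852712691913, 'fy': 534.6852712691913, 'cx': 324.18076023820834, 'cy': 247.52710624798232, 'T': [[0.0049999472946953335, 0.9986062939227902, -0.05254017762474528, 0.4653201299347708], [-0.9999554825922202, 0.004572439916222742, -0.008253824990394263, -0.029558418909613315], [-0.008002084778968112, 0.052579107362164756, 0.9985847005177817, 1.0389974381274254], [0.0, 0.0, 0.0, 1.0]]}
wrist {'fx': 371.64829954431775, 'fy': 371.64829954431775, 'cx': 325.1515172405266, 'cy': 235.02364434245402, 'hand_eye': [[0.0012067736303122182, 0.29731423477477964, -0.9547789217916848, -0.1588948789293981], [0.9999992604322021, -0.00021452000235144757, 0.0011971283209033338, 0.0012430277140514923], [0.00015110411410867473, -0.95477966033083, -0.2973142737678279, -0.08160339002102092], [0.0, 0.0, 0.0, 1.0]]}
```

View pics/scene0.png

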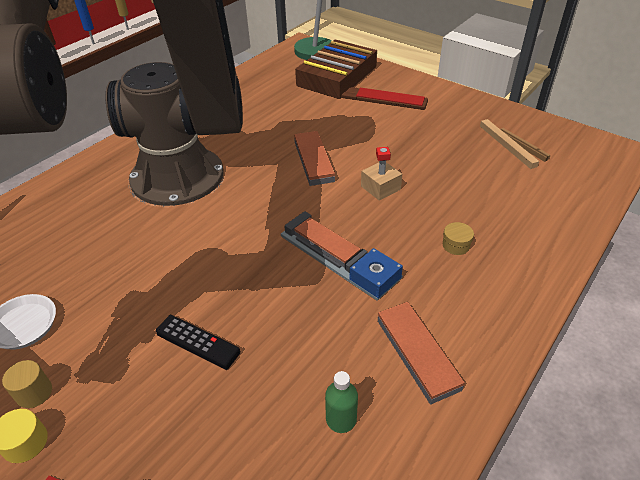

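View pics/top0.png

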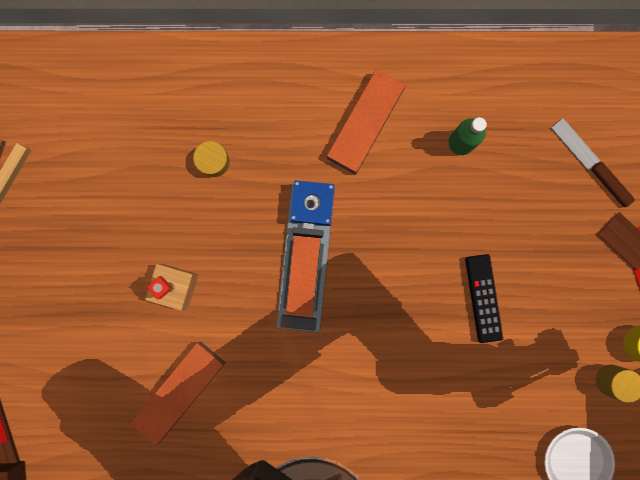

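View pics/wrist0.png

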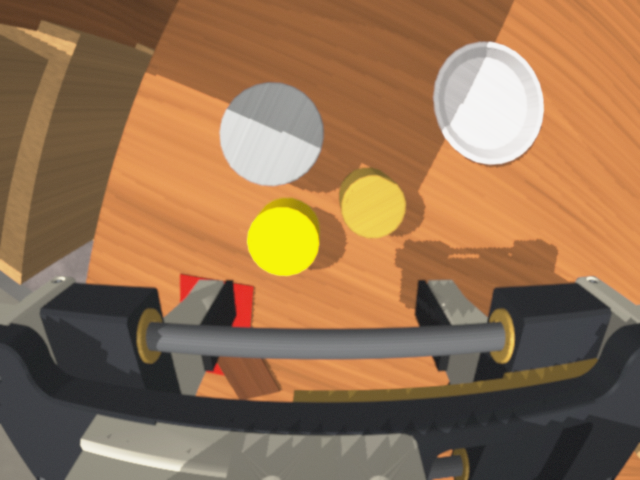

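```bash
cat > h.py <<'E'
import numpy as np, cv2
from scipy.spatial.transform import Rotation as Ro
from station import arm,cams
def state(): return arm.get_state()
def RT(s):
    return Ro.from_euler('xyz',s['ee_rot']).as_matrix(), np.array(s['eef_pos'])
def grab(n,name=None):
    s=state(); f=cams.grab_frame(n)
    if name: cv2.imwrite(f"pics/{name}.png",f["pixels"][:,:,::-1])
    if 'T' in f: f['T']=np.array(f['T'])
    else:
        R,p=RT(s); M=np.eye(4); M[:3,:3]=R; M[:3,3]=p; f['T']=M@np.array(f['hand_eye']); f['fish']=1
    return f
def ray(f,u,v):
    x=(u-f['cx'])/f['fx']; y=(v-f['cy'])/f['fy']
    if 'fish' in f:
        r=np.hypot(x,y); k=np.sin(r)/r if r>1e-9 else 1; d=np.array([x*k,y*k,np.cos(r)])
    else: d=np.array([x,y,1.])
    d=np.array([d[0],-d[1],-d[2]])
    return f['T'][:3,3], f['T'][:3,:3]@d
def onz(f,u,v,z):
    o,d=ray(f,u,v); return o+d*(z-o[2])/d[2]
def proj(f,P):
    P=np.atleast_2d(P); c=(P-f['T'][:3,3])@f['T'][:3,:3]; x,y,z=c[:,0],-c[:,1],-c[:,2]
    if 'fish' in f:
        th=np.arctan2(np.hypot(x,y),z); r=np.hypot(x,y)+1e-12; a,b=th*x/r,th*y/r
    else: a,b=x/z,y/z
    return np.c_[a*f['fx']+f['cx'],b*f['fy']+f['cy']]
def tri(obs):
    A=np.zeros((3,3)); b=np.zeros(3)
    for f,u,v in obs:
        o,d=ray(f,u,v); d=d/np.linalg.norm(d); Q=np.eye(3)-np.outer(d,d); A+=Q; b+=Q@o
    return np.linalg.solve(A,b)
def crop(f,u0,u1,v0,v1,k,name):
    im=f['pixels'][v0:v1,u0:u1,::-1]; cv2.imwrite(f"pics/{name}.png",cv2.resize(im,None,fx=k,fy=k,interpolation=cv2.INTER_CUBIC))
def downR(yaw):  # tool x down, tool y at world angle yaw
    x=np.array([0,0,-1.]); y=np.array([np.cos(yaw),np.sin(yaw),0]); return np.c_[x,y,np.cross(x,y)]
def plan(pos,yaw=None,R=None):
    """print deltas in tool units from present pose to target"""
    s=state(); R0,p0=RT(s); 
    if R is None: R=downR(yaw)
    d=R0.T@(np.array(pos)-p0)/0.04; w=Ro.from_matrix(R0.T@R).as_rotvec(degrees=True)/4
    print('delta units',d.round(3),w.round(3),'pos',p0.round(4),'yaw deg',np.degrees(np.arctan2(R0[1,1],R0[0,1])).round(2),'F',np.round(s['force'],2),'w',round(s['width'],4),'t',round(s['t'],2))
E
python3 - <<'E'
from h import *
a=grab('top');b=grab('scene')
crop(a,130,210,255,315,9,'tk'); crop(a,270,350,170,340,4,'th'); crop(b,350,420,135,205,8,'sk'); crop(b,340,410,240,305,8,'sh')
s=state();R,p=RT(s);print(R.round(3),s['t'])
E
```

```text
[[-0.    -0.437  0.9  ]
 [ 0.001  0.9    0.437]
 [-1.     0.001 -0.   ]] 0.25
```

View pics/tk.png

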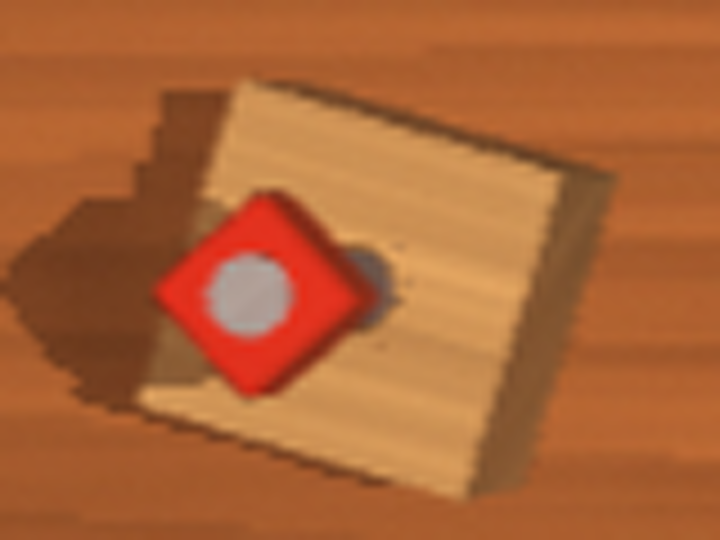

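View pics/th.png

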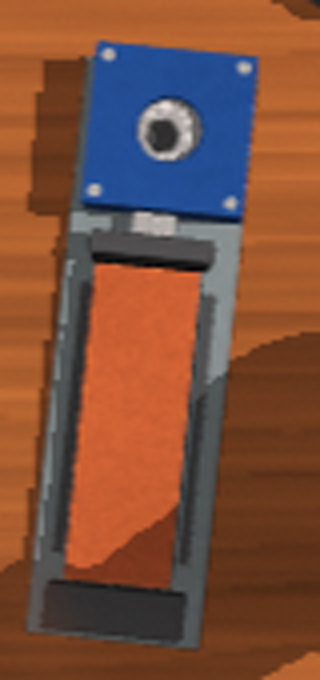

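View pics/sk.png

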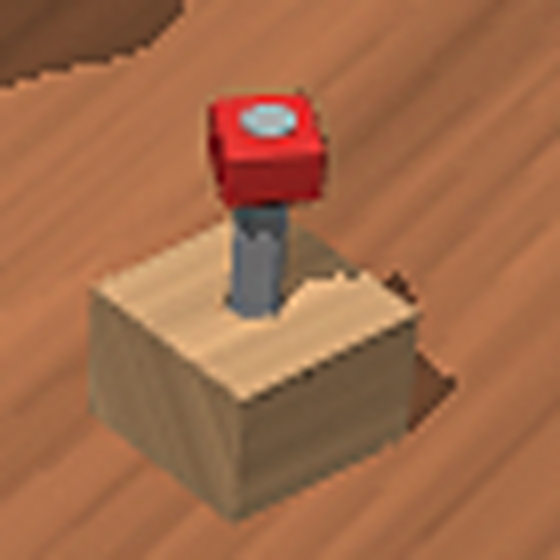

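View pics/sh.png

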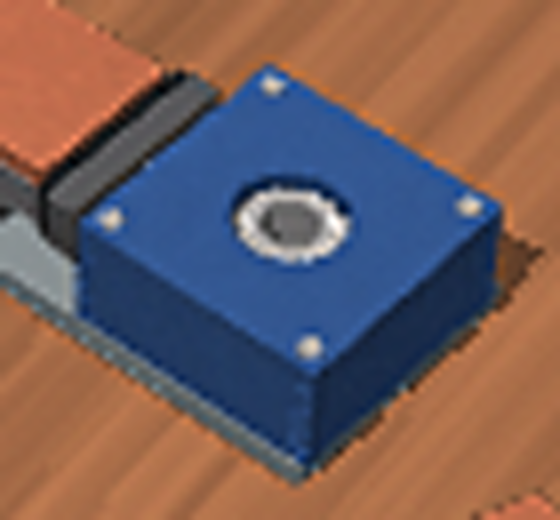

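Run:
```python
from h import *
a=grab('top');b=grab('scene')
T=lambda x,y,k,u,v:((x+.0)/k+u,y/k+v)
u=T(250,294,9,130,255); w=T(269,119,8,350,135)
print('key top',onz(a,*u,.112),onz(b,*w,.112),tri([(a,*u),(b,*w)]))
c=[onz(a,*T(x,y,9,130,255),.112) for x,y in [(153,292),(262,190),(365,298),(250,398)]]
for i in range(4):
    d=c[(i+1)%4]-c[i]; print('edge',np.linalg.norm(d),np.degrees(np.arctan2(d[1],d[0])))
# stand top corners
st=[onz(a,*T(x,y,9,130,255),.048) for x,y in [(242,80),(563,172),(468,498),(138,402)]]
print('stand',np.mean(st,0),[np.linalg.norm(st[i]-st[i-1]) for i in range(4)])
# housing top corners in th k=4
hc=[onz(a,*T(x,y,4,270,170),.045) for x,y in [(97,42),(257,59),(240,217),(82,202)]]
print('housing',np.mean(hc,0),[np.linalg.norm(hc[i]-hc[i-1]) for i in range(4)])
d=hc[0]-hc[3]+hc[1]-hc[2]; print('holder x deg',np.degrees(np.arctan2(d[1],d[0])))
hs=[onz(b,*T(x,y,8,340,240),.045) for x,y in [(268,66),(502,210),(315,375),(78,218)]]
print('housing scene',np.mean(hs,0),[np.linalg.norm(hs[i]-hs[i-1]) for i in range(4)])
print('socket top',onz(a,*T(161,136,4,270,170),.037),'scene',onz(b,*T(293,222,8,340,240),.037))
```

```text
key top [0.44308921 0.26624661 0.112     ] [0.44667414 0.26587832 0.112     ] [0.44403583 0.26787676 0.10953761]
edge 0.02854775650342192 -46.28869532067798
edge 0.028988922523864348 -135.475844814969
edge 0.02911243738521646 131.53596530083803
edge 0.027881278336997477 43.43911754241078
stand [0.44296003 0.26549583 0.048     ] [np.float64(0.06928248326144221), np.float64(0.0692842425615146), np.float64(0.06943702562416387), np.float64(0.07107197231087518)]
housing [0.60192058 0.00140538 0.045     ] [np.float64(0.07559913269423608), np.float64(0.07541807816548905), np.float64(0.0746785544051526), np.float64(0.0741009334022117)]
holder x deg -5.360728218636891
housing scene [ 6.06184709e-01 -1.93268305e-04  4.50000000e-02] [np.float64(0.07378984749648886), np.float64(0.07600837077999206), np.float64(0.07420275789230027), np.float64(0.07677515147076461)]
socket top [0.60008628 0.00539625 0.037     ] scene [0.60438414 0.00450614 0.037     ]
```

>>> {"name": "carry_out", "arguments": {
  "deltas": [
    [0, 0.6, 1, 0, 0, 0],
    [0, 0.6, 1, 0, 0, 0],
    [0, 0.6, 1, 0, 0, 0],
    [0, 0.6, 1, 0, 0, 0],
    [0, 0.8, 0.9, 0, 0, 0]
  ],
  "hand": 0
}}

```text
t: 0.85
eef_pos: [0.416, -0.4053, 0.2243]
ee_rot: [2.448, 1.569, 2.89]
force: [1.8, 0.4, -0.4]
width: 0.0877
```

Run:
```python
from h import *
plan([.444,.266,.20],np.radians(134.5)); print(state()['q'].round(3))
```

```text
delta units [ 0.615 14.867  7.818] [-4.788 -0.02  -0.023] pos [ 0.416  -0.4053  0.2243] yaw deg 115.35 F [ 1.79  0.37 -0.38] w 0.0877 t 0.85
[-0.436  0.208 -0.203  0.    -1.162 -0.693]
```

>>> {"name": "carry_out", "arguments": {
  "deltas": [
    [0, 1, 0.5, 0, 0, 0],
    [0, 1, 0.5, 0, 0, 0],
    [0, 1, 0.5, 0, 0, 0],
    [0, 1, 0.5, 0, 0, 0],
    [0, 1, 0.5, 0, 0, 0]
  ]
}}

```text
t: 1.35
eef_pos: [0.4222, -0.1731, 0.2241]
ee_rot: [2.106, 1.57, 2.549]
force: [1.9, 0.8, 0.5]
width: 0.0876
```

>>> {"name": "carry_out", "arguments": {
  "deltas": [
    [0, 1, 0.5, 0, 0, 0],
    [0, 1, 0.5, 0, 0, 0],
    [0, 1, 0.5, -1, 0, 0],
    [0, 1, 0.4, -1, 0, 0],
    [0, 1, 0.4, -1, 0, 0]
  ]
}}

```text
t: 1.85
eef_pos: [0.4092, 0.0549, 0.2263]
ee_rot: [-0.244, 1.565, 0.415]
force: [0.5, 1.1, 0.1]
width: 0.0879
```

Run:
```python
from h import *
plan([.444,.266,.20],np.radians(134.5)); print(state()['q'].round(3))
```

```text
delta units [0.673 3.64  3.914] [-1.689  0.076  0.024] pos [0.4092 0.0549 0.2263] yaw deg 127.75 F [0.46 1.07 0.15] w 0.0879 t 1.85
[ 6.180e-01 -9.700e-02 -5.270e-01  1.000e-03 -1.135e+00 -1.530e+00]
```

>>> {"name": "carry_out", "arguments": {
  "deltas": [
    [0.2, 0.8, 0.9, -0.5, 0, 0],
    [0.2, 0.8, 0.9, -0.5, 0, 0],
    [0.2, 0.8, 0.9, -0.5, 0, 0],
    [0, 0.8, 0.8, 0, 0, 0],
    [0, 0.4, 0.4, 0, 0, 0]
  ]
}}

```text
t: 2.35
eef_pos: [0.4293, 0.2758, 0.2056]
ee_rot: [-0.179, 1.557, 0.596]
force: [-0.3, -0.5, 1.0]
width: 0.0879
```

Run:
```python
from h import *
plan([.444,.266,.20],np.radians(134.5)); print(state()['q'].round(3)); grab('wrist','w1')
```

```text
delta units [ 0.143 -0.431  0.088] [-0.021  0.19   0.034] pos [0.4293 0.2758 0.2056] yaw deg 134.42 F [-0.3  -0.47  0.98] w 0.0879 t 2.35
[ 0.96   0.094 -0.389  0.005 -1.076 -1.758]
```

View pics/w1.png

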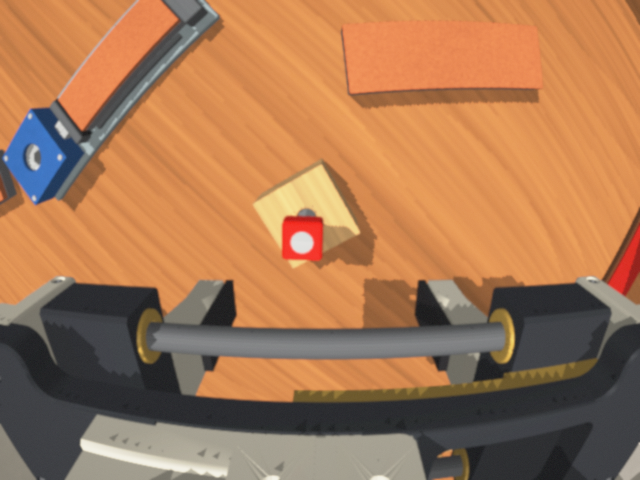

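Run:
```python
from h import *
f=grab('wrist'); crop(f,240,370,150,280,6,'w1c')
print(onz(f,302,242.5,.112))
m=cv2.inRange(cv2.cvtColor(f['pixels'],cv2.COLOR_RGB2HSV),(0,215,150),(8,255,255)); m[:200]=0;m[270:]=0;m[:,:270]=0;m[:,340:]=0
c=max(cv2.findContours(m,0,2)[0],key=cv2.contourArea); print(cv2.minAreaRect(c))
plan([.444,.266,.20],np.radians(134.5))
```

```text
[0.44377544 0.26945562 0.112     ]
((304.1800537109375, 223.161376953125), (41.38175964355469, 20.950855255126953), 23.428691864013672)
delta units [ 0.135 -0.425  0.092] [-0.008  0.18   0.035] pos [0.4294 0.2755 0.2053] yaw deg 134.47 F [-0.29 -0.39  0.48] w 0.0874 t 2.45
```

View pics/w1c.png

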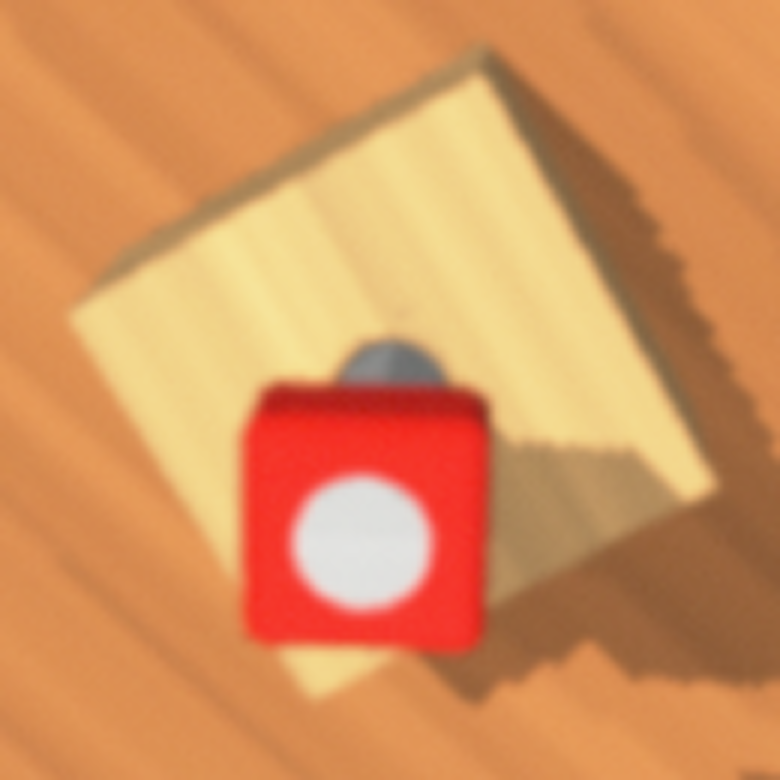

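Run:
```python
from h import *
plan([.444,.268,.083],np.radians(133))
```

```text
delta units [ 3.06  -0.383  0.09 ] [0.367 0.181 0.032] pos [0.4294 0.2755 0.2053] yaw deg 134.47 F [-0.29 -0.39  0.48] w 0.0874 t 2.45
```

>>> {"name": "carry_out", "arguments": {
  "deltas": [
    [0, -0.38, 0.09, 0.37, 0.18, 0],
    [0.4, 0, 0, 0, 0, 0],
    [0.6, 0, 0, 0, 0, 0],
    [0.6, 0, 0, 0, 0, 0],
    [0, 0, 0, 0, 0, 0]
  ]
}}

```text
t: 2.95
eef_pos: [0.4431, 0.2665, 0.1408]
ee_rot: [-0.758, 1.568, -0.008]
force: [-0.2, -0.1, -0.8]
width: 0.0876
```

Run:
```python
from h import *
plan([.444,.268,.083],np.radians(133)); f=grab('wrist','w2'); print(onz(f,302,242.5,.112))
```

```text
delta units [1.445 0.015 0.039] [0.001 0.028 0.026] pos [0.4431 0.2665 0.1408] yaw deg 133.01 F [-0.15 -0.12 -0.78] w 0.0876 t 2.95
[0.43715586 0.24559888 0.112     ]
```

View pics/w2.png

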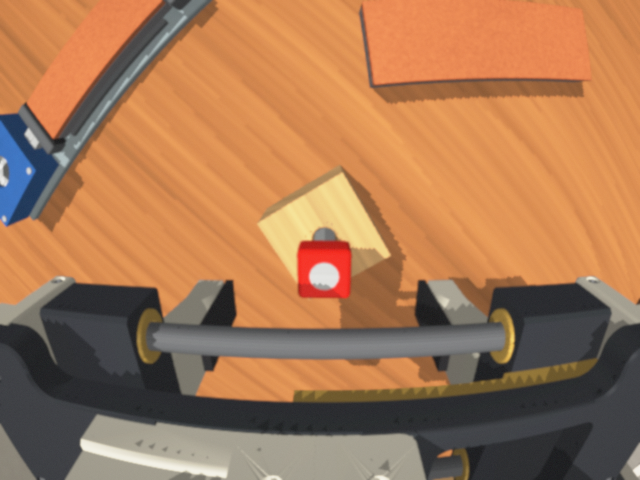

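Run:
```python
from h import *
f=grab('wrist'); p=onz(f,324,275.5,.112);print(p); plan([p[0],p[1],.083],np.radians(133))
```

```text
[0.44465906 0.26846338 0.112     ]
delta units [ 1.521  0.012 -0.002] [0.014 0.093 0.032] pos [0.4447 0.268  0.1438] yaw deg 133.06 F [-0.3   0.31  0.11] w 0.0875 t 3.05
```

>>> {"name": "carry_out", "arguments": {
  "deltas": [
    [0.5, 0, 0, 0, 0, 0],
    [0.5, 0, 0, 0, 0, 0],
    [0.4, 0, 0, 0, 0, 0],
    [0.1, 0, 0, 0, 0, 0],
    [0, 0, 0, 0, 0, 0]
  ]
}}

```text
t: 3.55
eef_pos: [0.4495, 0.2717, 0.0911]
ee_rot: [-0.105, 1.551, 0.648]
force: [0.6, 0.1, 0.5]
width: 0.0878
```

Run:
```python
from h import *
plan([.4447,.2683,.083],np.radians(133))
```

```text
delta units [ 0.199  0.021 -0.15 ] [0.031 0.288 0.03 ] pos [0.4495 0.2717 0.0911] yaw deg 133.12 F [0.58 0.09 0.52] w 0.0878 t 3.55
```

>>> {"name": "carry_out", "arguments": {
  "deltas": [
    [0.2, 0, -0.15, 0, 0.29, 0],
    [0, 0, 0, 0, 0, 0]
  ]
}}

```text
t: 3.75
eef_pos: [0.4459, 0.2684, 0.0848]
ee_rot: [-0.844, 1.568, -0.091]
force: [-0.8, 0.4, 0.3]
width: 0.088
```

Run:
```python
from h import *
plan([.4447,.2683,.083],np.radians(133))
```

```text
delta units [ 0.045  0.019 -0.023] [0.034 0.023 0.026] pos [0.4459 0.2684 0.0848] yaw deg 133.13 F [-0.78  0.36  0.3 ] w 0.088 t 3.75
```

>>> {"name": "carry_out", "arguments": {
  "deltas": [
    [0.05, 0, 0, 0, 0, 0],
    [0, 0, 0, 0, 0, 0],
    [0, 0, 0, 0, 0, 0],
    [0, 0, 0, 0, 0, 0],
    [0, 0, 0, 0, 0, 0]
  ],
  "hand": 1,
  "newtons": 40
}}

```text
t: 4.25
eef_pos: [0.4466, 0.2691, 0.0842]
ee_rot: [-0.417, 1.566, 0.336]
force: [-0.3, 0.3, 0.3]
width: 0.053
```

>>> {"name": "carry_out", "arguments": {
  "deltas": [
    [0, 0, 0, 0, 0, 0],
    [0, 0, 0, 0, 0, 0]
  ]
}}

```text
t: 4.45
eef_pos: [0.4466, 0.2691, 0.0843]
ee_rot: [-0.405, 1.566, 0.348]
force: [-0.4, -0.2, 0.7]
width: 0.0376
```

Run:
```python
from h import *
plan([.4447,.2683,.083],np.radians(133)); print(state()['moment'])
```

```text
delta units [ 0.031  0.018 -0.049] [0.04  0.059 0.025] pos [0.4466 0.2691 0.0843] yaw deg 133.16 F [-0.39 -0.17  0.74] w 0.0376 t 4.45
[-0.06375278  0.059915   -0.007495  ]
```

Fingers close ~75 mm/s; continue closing.

>>> {"name": "carry_out", "arguments": {
  "deltas": [
    [0, 0, 0, 0, 0, 0],
    [0, 0, 0, 0, 0, 0],
    [0, 0, 0, 0, 0, 0]
  ]
}}

```text
t: 4.75
eef_pos: [0.4466, 0.2691, 0.0842]
ee_rot: [-0.41, 1.566, 0.343]
force: [-0.3, -0.2, 0.0]
width: 0.0297
```

Run:
```python
from h import *
plan([.4447,.2683,.2],np.radians(133)); print(state()['moment'])
```

```text
delta units [-2.894  0.013 -0.038] [0.041 0.059 0.025] pos [0.4466 0.2691 0.0842] yaw deg 133.16 F [-0.28 -0.21  0.01] w 0.0297 t 4.75
[ 0.01077795  0.05407889 -0.00776052]
```

>>> {"name": "carry_out", "arguments": {
  "deltas": [
    [-0.4, 0, 0, 0, 0, 0],
    [-0.6, 0, 0, 0, 0, 0],
    [-0.8, 0, 0, 0, 0, 0],
    [-0.8, 0, 0, 0, 0, 0],
    [0, 0, 0, 0, 0, 0]
  ]
}}

```text
t: 5.25
eef_pos: [0.4459, 0.2689, 0.19]
ee_rot: [-0.84, 1.568, -0.087]
force: [-0.1, 0.4, -1.4]
width: 0.0297
```

Run:
```python
from h import *
plan([.52,.0054,.17],np.radians(90+43));s=state(); print(s['moment'],s['q']); grab('wrist','w3')
```

```text
delta units [ 0.505 -6.073 -3.154] [0.036 0.023 0.025] pos [0.4459 0.2689 0.19  ] yaw deg 133.14 F [-0.14  0.41 -1.41] w 0.0297 t 5.25
[ 0.12001446 -0.09859945 -0.01022761] [ 0.92146452  0.13199833 -0.38106242  0.00230067 -1.05647559 -1.740393  ]
```

View pics/w3.png

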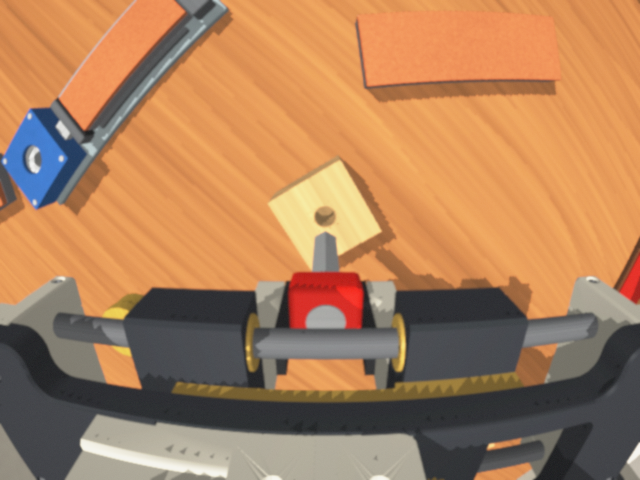

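Run:
```python
from h import *
f=grab('wrist'); crop(f,285,365,215,290,9,'w3c')
R,p=RT(state())
print(proj(f,[p+R@np.array(v) for v in [(.076,0,0),(.073,0.007,0),(.073,-.007,0)]]))
```

```text
[[323.45701496 244.10118134]
 [333.97254517 245.5614555 ]
 [312.89835902 245.55161098]]
```

View pics/w3c.png

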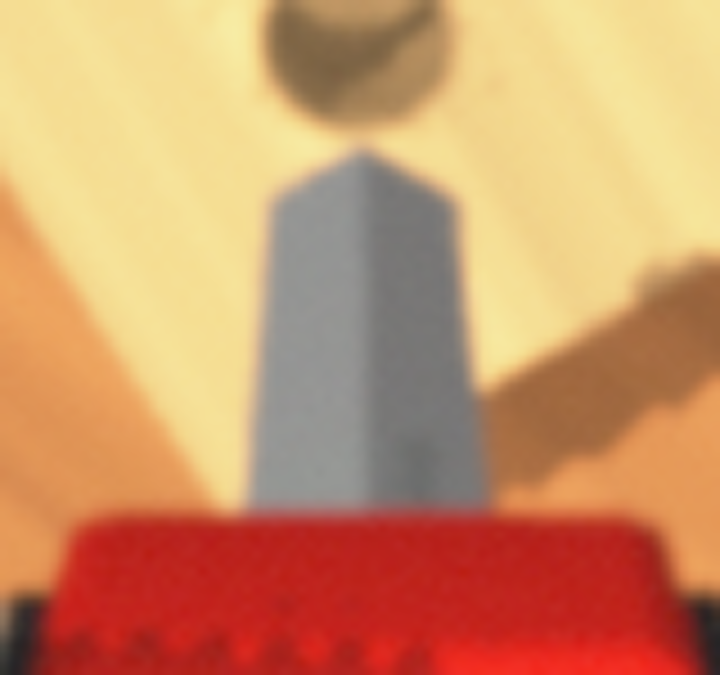

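Run:
```python
from h import *
f=grab('wrist')
R,p=RT(state())
for x in(.071,.073,.076): print(proj(f,[p+R@np.array(v) for v in [(x,0,-.0081),(x,0.007,-.004),(x,-.007,-.004),(x-.07,0,-.0081)]]).round(1).tolist())
print(onz(f,34,158,.045))
```

```text
[[323.3, 235.9], [334.0, 241.8], [312.6, 241.8], [322.5, 280.4]]
[[323.3, 235.0], [333.9, 240.9], [312.7, 240.9], [322.5, 278.6]]
[[323.3, 233.6], [333.8, 239.5], [312.8, 239.5], [322.6, 276.1]]
[0.59405352 0.00450422 0.045     ]
```

Run:
```python
from h import *
a=grab('top')
print('tin',onz(a,210,158,.042),'spray',onz(a,478,125,.13),'remote',onz(a,484,298,.02))
plan([.622,.025,.175],np.radians(133))
```

```text
tin [0.68597345 0.19500949 0.042     ] spray [ 0.72530167 -0.28544996  0.13      ] remote [ 0.42456676 -0.3244045   0.02      ]
delta units [ 0.259 -7.462 -0.869] [ 0.022 -0.1    0.022] pos [0.4435 0.2668 0.1847] yaw deg 133.09 F [-0.51  0.24 -1.25] w 0.0295 t 5.45
```

>>> {"name": "carry_out", "arguments": {
  "deltas": [
    [0, -0.8, -0.1, 0, 0, 0],
    [0, -1, -0.1, 0, 0, 0],
    [0, -1, -0.1, 0, 0, 0],
    [0, -1, -0.1, 0, 0, 0],
    [0, -1, -0.1, 0, 0, 0]
  ]
}}

```text
t: 5.95
eef_pos: [0.559, 0.1103, 0.1779]
ee_rot: [3.076, 1.553, -2.447]
force: [1.2, 1.2, -0.8]
width: 0.0295
```

>>> {"name": "carry_out", "arguments": {
  "deltas": [
    [0, -1, -0.1, 0, 0, 0],
    [0, -1, -0.1, 0, 0, 0],
    [0, -0.6, 0, 0, 0, 0],
    [0, 0, 0, 0, 0, 0]
  ]
}}

```text
t: 6.35
eef_pos: [0.6262, 0.0207, 0.1695]
ee_rot: [2.937, 1.541, -2.59]
force: [-0.8, 0.5, -1.7]
width: 0.0296
```

Run:
```python
from h import *
plan([.622,.025,.175],np.radians(133)); grab('wrist','w4');print(state()['q'])
```

```text
delta units [-0.137  0.151 -0.007] [ 0.075 -0.413 -0.085] pos [0.6262 0.0207 0.1695] yaw deg 133.29 F [-0.85  0.54 -1.72] w 0.0296 t 6.35
[ 0.34945086  0.33506484 -0.16174266  0.00600758 -1.10385424 -1.16715624]
```

View pics/w4.png

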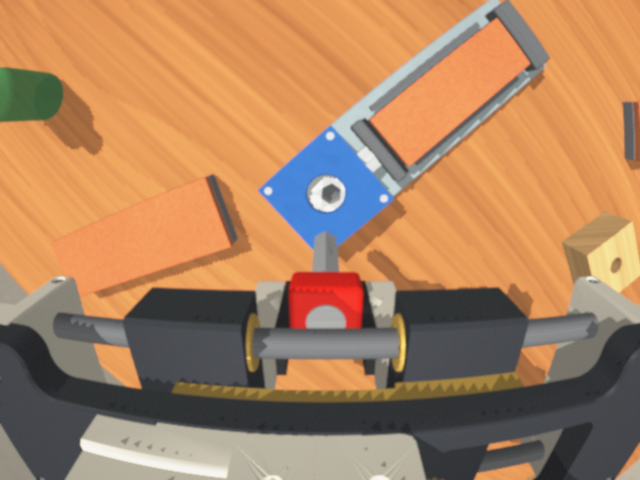

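Run:
```python
from h import *
f=grab('wrist'); crop(f,296,356,164,224,13,'w4c'); R,p=RT(state()); print(repr(R.round(4)),p)
for (u,v,z) in [(327,194,.045),(331,194,.037)]: print(onz(f,u,v,z))
plan([.622,.025,.175],np.radians(133))
```

```text
array([[-0.0258, -0.6866,  0.7266],
       [-0.0149,  0.727 ,  0.6865],
       [-0.9996,  0.0068, -0.029 ]]) [0.62455754 0.02249108 0.16964124]
[0.60092668 0.00340277 0.045     ]
[0.59962589 0.00668697 0.037     ]
delta units [-0.133  0.09  -0.007] [ 0.092 -0.416 -0.097] pos [0.6246 0.0225 0.1696] yaw deg 133.36 F [-0.84  0.8  -1.82] w 0.0297 t 6.45
```

View pics/w4c.png

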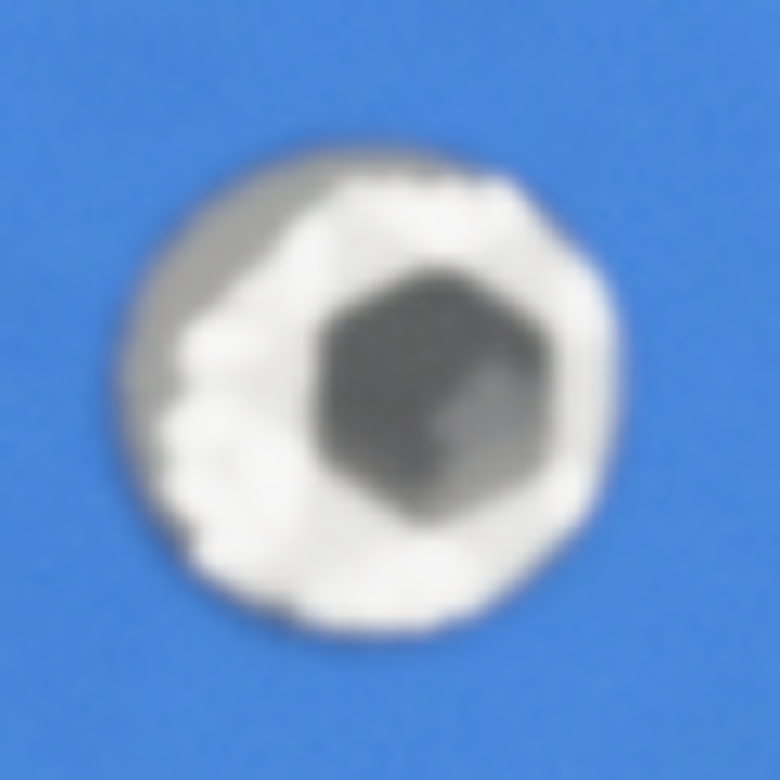

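Run:
```python
from h import *
f=grab('wrist')
P=np.array([onz(f,296+(x+.0)/13,164+y/13,.037) for x,y in [(440,265),(552,335),(545,460),(425,522),(320,460),(325,335)]])
print(P.mean(0), np.linalg.norm(P-P.mean(0),axis=1))
d=P-P.mean(0); print((np.degrees(np.arctan2(d[:,1],d[:,0]))%60).round(1))
# hole rim ellipse centre
print(onz(f,296+368/13,164+390/13,.045))
plan([.622,.025,.175],np.radians(133))
# key tip feature consistent?
```

```text
[0.6003966  0.00713727 0.037     ] [0.00817984 0.00816331 0.00790546 0.00790448 0.00809823 0.00774435]
[41.1 41.4 43.1 39.2 42.8 43.7]
[0.60198313 0.0029657  0.045     ]
delta units [-0.115  0.076 -0.019] [ 0.109 -0.401 -0.089] pos [0.6245 0.0232 0.1704] yaw deg 133.43 F [-0.95  0.05  0.06] w 0.03 t 6.5
```

>>> {"name": "carry_out", "arguments": {
  "deltas": [
    [0, 0, 0, -0.8, -0.4, -0.1],
    [0, 0, 0, -1, 0, 0],
    [0, 0, 0, -1, 0, 0],
    [0, 0, 0, -1, 0, 0],
    [0, 0, 0, -1, 0, 0]
  ]
}}

```text
t: 7.0
eef_pos: [0.6204, 0.0287, 0.1691]
ee_rot: [1.515, 1.569, 2.626]
force: [0.4, 0.5, -2.2]
width: 0.0295
```

>>> {"name": "carry_out", "arguments": {
  "deltas": [
    [0, 0, 0, -1, 0, 0],
    [0, 0, 0, -1, 0, 0],
    [0, 0, 0, -1, 0, 0],
    [0, 0, 0, -1, 0, 0],
    [0, 0, 0, -1, 0, 0]
  ]
}}

```text
t: 7.5
eef_pos: [0.6161, 0.0353, 0.1691]
ee_rot: [1.088, 1.567, 2.573]
force: [0.2, -0.0, -1.8]
width: 0.0297
```

>>> {"name": "carry_out", "arguments": {
  "deltas": [
    [0, 0, 0, -1, 0, 0],
    [0, 0, 0, -1, 0, 0],
    [0, 0, 0, -1, 0, 0],
    [0, 0, 0, -1, 0, 0],
    [0, 0, 0, -0.5, 0, 0]
  ]
}}

```text
t: 8.0
eef_pos: [0.6116, 0.0419, 0.169]
ee_rot: [0.72, 1.566, 2.542]
force: [0.1, -0.1, -1.5]
width: 0.0297
```

Run:
```python
from h import *
plan([.596,.036,.160],np.radians(192)); print(state()['q'])
```

```text
delta units [ 0.227  0.414 -0.047] [ 0.607  0.05  -0.045] pos [0.6116 0.0419 0.169 ] yaw deg -165.57 F [ 0.12 -0.1  -1.55] w 0.0297 t 8.0
[ 0.38411104  0.30210061 -0.20544934 -0.00445688 -1.06584858 -0.13009932]
```

>>> {"name": "carry_out", "arguments": {
  "deltas": [
    [0.2, 0.41, -0.05, 0.6, 0.05, -0.05],
    [0, 0, 0, 0, 0, 0]
  ]
}}

```text
t: 8.2
eef_pos: [0.5942, 0.0383, 0.1607]
ee_rot: [-0.286, 1.57, 1.498]
force: [0.5, 0.1, -2.8]
width: 0.0297
```

Run:
```python
from h import *
plan([.596,.036,.160],np.radians(192)); f=grab('wrist','w5'); q=proj(f,[.6004,.0071,.037])[0].astype(int);print(q)
crop(f,q[0]-35,q[0]+35,q[1]-35,q[1]+60,8,'w5c')
plan([.596,.036,.160],np.radians(192))
```

```text
delta units [ 0.017 -0.032 -0.066] [0.056 0.006 0.002] pos [0.5942 0.0383 0.1607] yaw deg -167.77 F [ 0.54  0.14 -2.79] w 0.0297 t 8.2
[324 185]
delta units [ 0.039  0.01  -0.069] [0.084 0.001 0.031] pos [0.5958 0.0388 0.1616] yaw deg -167.66 F [-0.16  0.8  -1.59] w 0.0294 t 8.25
```

View pics/w5c.png

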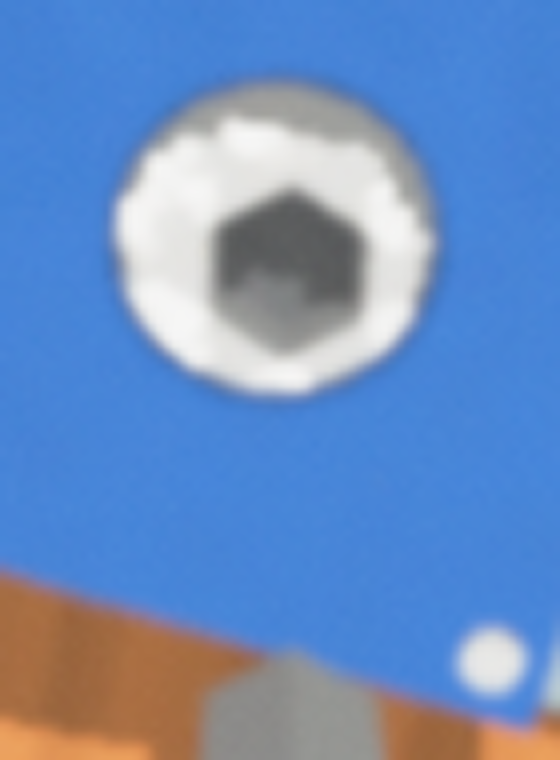

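Run:
```python
from h import *
f=grab('wrist'); H=np.array(f['hand_eye'])
def toolpt(u,v,x):
    g=dict(f); g['T']=H; o,d=ray(g,u,v); return o+d*(x-o[0])/d[0]
for uv in [(325.7,231.3),(336.75,237),(314.4,237)]: print(toolpt(*uv,.073).round(4))
g=f
P=np.array([onz(f,289+x/8,150+y/8,.037) for x,y in [(293,190),(367,228),(362,322),(283,352),(213,322),(215,225)]])
d=P-P.mean(0);print(P.mean(0),np.linalg.norm(d,axis=1).round(4),(np.degrees(np.arctan2(d[:,1],d[:,0]))%60).round(1))
crop(f,295,355,215,275,12,'w5k')
R,p=RT(state());print(p,R.T@(P.mean(0)-p))
```

```text
[ 0.073   0.0013 -0.0104]
[ 0.073   0.0086 -0.0065]
[ 0.073  -0.0061 -0.0065]
[0.60210449 0.00650658 0.037     ] [0.0081 0.0087 0.0085 0.0078 0.0088 0.0085] [39.5 42.9 38.3 38.2 45.4 38.6]
[0.59674107 0.03878633 0.16204163] [ 0.12503858  0.00206423 -0.03266879]
```

View pics/w5k.png

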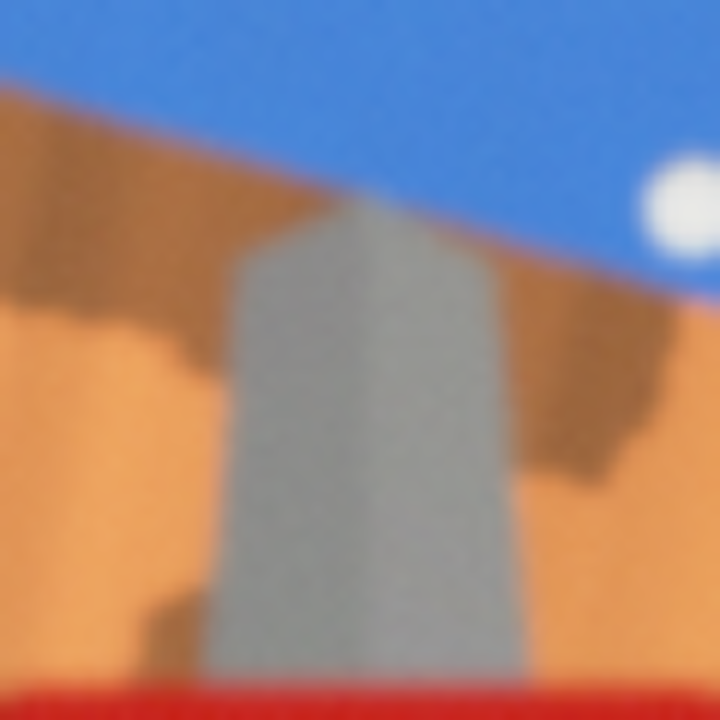

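>>> {"name": "carry_out", "arguments": {
  "deltas": [
    [0, 0, -0.4, 0.2, 0, 0],
    [0, 0, -0.35, 0.1, 0, 0],
    [0, 0, 0, 0, 0, 0]
  ]
}}

```text
t: 8.6
eef_pos: [0.6041, 0.0093, 0.1629]
ee_rot: [-1.59, 1.566, 0.178]
force: [0.2, 0.2, -0.8]
width: 0.0301
```

Run:
```python
from h import *
R=downR(np.radians(191.3))
t=np.array([.6017,.0067,.037])-R@np.array([.076,.0013,-.0023]); print(t)
plan(t,np.radians(191.3))
```

```text
[0.60252412 0.00921014 0.113     ]
delta units [1.248 0.045 0.007] [-0.002 -0.001  0.068] pos [0.6041 0.0093 0.1629] yaw deg -168.71 F [ 0.21  0.2  -0.76] w 0.0301 t 8.6
```

>>> {"name": "carry_out", "arguments": {
  "deltas": [
    [0.4, 0.04, 0, 0, 0, 0.06],
    [0.4, 0, 0, 0, 0, 0],
    [0.05, 0, 0, 0, 0, 0],
    [0, 0, 0, 0, 0, 0]
  ]
}}

```text
t: 9.0
eef_pos: [0.6026, 0.0074, 0.1255]
ee_rot: [1.206, 1.57, 2.971]
force: [0.8, -0.2, -1.2]
width: 0.0296
```

Run:
```python
from h import *
t=[0.60252412 ,0.00921014, 0.113  ]
plan(t,np.radians(191.3)); f=grab('wrist','w6');  crop(f,285,365,180,280,7,'w6c'); plan(t,np.radians(191.3))
```

```text
delta units [ 0.313 -0.008  0.045] [-0.04   0.004 -0.01 ] pos [0.6026 0.0074 0.1255] yaw deg -168.86 F [ 0.8  -0.16 -1.19] w 0.0296 t 9.0
delta units [ 0.312 -0.01   0.043] [-0.04   0.005 -0.013] pos [0.6025 0.0074 0.1255] yaw deg -168.86 F [ 0.33 -0.04 -1.5 ] w 0.0297 t 9.05
```

View pics/w6c.png

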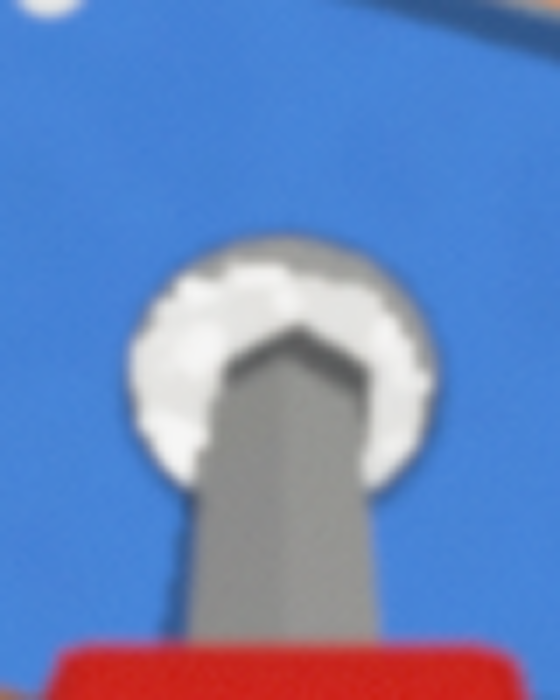

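Run:
```python
from h import *
f=grab('wrist'); R,p=RT(state())
P=onz(f,326.6,226.4,.037); t=R.T@(P-p); print(t, 'centre z',t[2]+.0088, 'tip y .0013 z -.0023')
for (x,y) in [(228,366),(366,366)]: print(R.T@(onz(f,285+x/7,180+y/7,.037)-p))
```

```text
[ 0.08911993  0.00243449 -0.00932566] centre z -0.00052566009120825 tip y .0013 z -.0023
[ 0.08912178 -0.00384224 -0.00507297]
[ 0.08912086  0.00987405 -0.00506211]
```

>>> {"name": "carry_out", "arguments": {
  "deltas": [
    [0, 0.025, 0.04, 0, 0, 0],
    [0.12, 0, 0, 0, 0, 0],
    [0.12, 0, 0, 0, 0, 0]
  ]
}}

```text
t: 9.4
eef_pos: [0.6027, 0.0096, 0.1179]
ee_rot: [-1.428, 1.567, 0.338]
force: [-1.8, 0.2, -1.4]
width: 0.0298
```

Run:
```python
from h import *
t=[0.60252412 ,0.00921014, 0.113  ]
plan(t,np.radians(191.3)); f=grab('wrist','w6');  crop(f,285,365,180,280,7,'w7c'); plan(t,np.radians(191.3))
```

```text
delta units [ 0.123  0.006 -0.009] [-0.029  0.007  0.052] pos [0.6027 0.0096 0.1179] yaw deg -168.82 F [-1.76  0.22 -1.39] w 0.0298 t 9.4
delta units [ 0.101 -0.006 -0.009] [-0.032  0.008  0.036] pos [0.6022 0.0095 0.117 ] yaw deg -168.83 F [ 0.03  0.07 -2.48] w 0.0298 t 9.45
```

View pics/w7c.png

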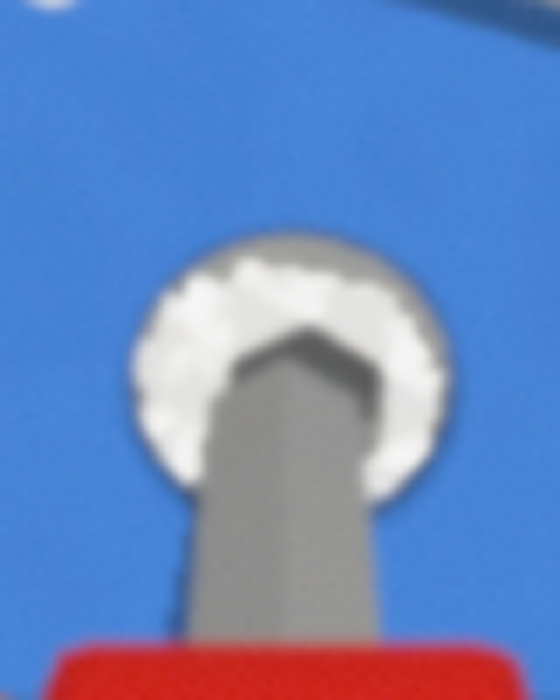

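Run:
```python
from h import *
f=grab('wrist'); R,p=RT(state())
for (x,y) in [(310,323),(237,360),(383,372)]: print((R.T@(onz(f,285+x/7,180+y/7,.037)-p)).round(4))
H=np.array(f['hand_eye'])
def toolpt(u,v,x):
    g=dict(f); g['T']=H; o,d=ray(g,u,v); return o+d*(x-o[0])/d[0]
for x,y in [(287,357)]: print(toolpt(285+x/7,180+y/7,.073).round(4))
plan([.6,.009,.113],np.radians(191.3))
```

```text
[ 0.0802  0.0036 -0.0118]
[ 0.0802 -0.0034 -0.0081]
[ 0.0802  0.0106 -0.0069]
[ 0.073   0.0015 -0.0106]
delta units [0.106 0.054 0.   ] [-0.031  0.006  0.029] pos [0.6021 0.0094 0.1172] yaw deg -168.82 F [-0.45  0.61 -1.12] w 0.0299 t 9.5
```

>>> {"name": "carry_out", "arguments": {
  "deltas": [
    [0, 0.06, -0.01, 0, 0, 0.03],
    [0, 0, 0, 0, 0, 0]
  ]
}}

```text
t: 9.7
eef_pos: [0.5996, 0.0085, 0.1172]
ee_rot: [1.014, 1.57, 2.78]
force: [0.4, -0.0, -1.9]
width: 0.0298
```

Run:
```python
from h import *
f=grab('wrist','w6');  crop(f,285,365,180,280,7,'w8c'); plan([.6,.009,.113],np.radians(191.3))
```

```text
delta units [ 0.107 -0.006  0.011] [-0.028  0.004 -0.002] pos [0.5998 0.0085 0.1173] yaw deg -168.81 F [ 0.51  0.28 -1.55] w 0.0295 t 9.75
```

View pics/w8c.png

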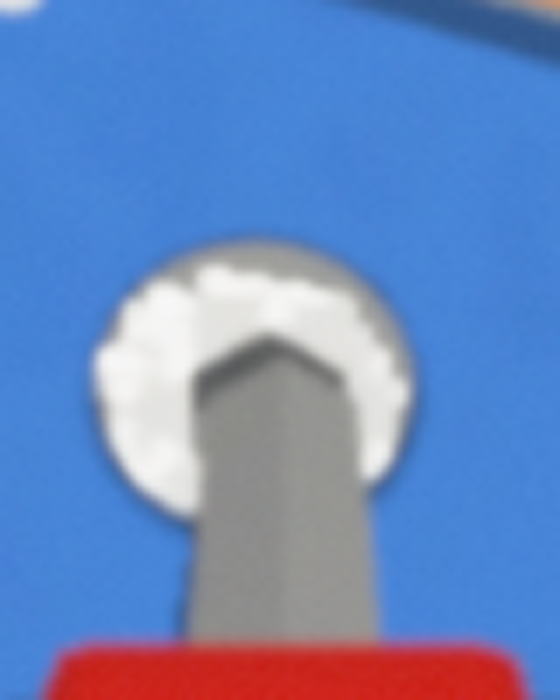

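Run:
```python
from h import *
f=grab('wrist'); R,p=RT(state())
for (x,y) in [(270,333),(194,378),(343,378)]: print((R.T@(onz(f,285+x/7,180+y/7,.037)-p)).round(4))
plan([.6008,.009,.113],np.radians(191.3))
```

```text
[ 0.0803  0.0001 -0.0108]
[ 0.0803 -0.0072 -0.0063]
[ 0.0803  0.0071 -0.0063]
delta units [ 0.108 -0.022  0.007] [-0.029  0.004  0.001] pos [0.6    0.0085 0.1173] yaw deg -168.82 F [ 0.02  0.85 -1.54] w 0.0299 t 9.8
```

>>> {"name": "carry_out", "arguments": {
  "deltas": [
    [0, -0.033, 0.015, 0, 0, 0],
    [0.05, 0, 0, 0, 0, 0],
    [0.05, 0, 0, 0, 0, 0]
  ]
}}

```text
t: 10.1
eef_pos: [0.6017, 0.0096, 0.1137]
ee_rot: [-1.281, 1.569, 0.485]
force: [0.1, 0.4, -1.6]
width: 0.0299
```

Run:
```python
from h import *
f=grab('wrist','w6');  crop(f,285,365,180,280,7,'w9c'); plan([.6008,.009,.113],np.radians(191.3))
```

```text
delta units [ 0.007  0.02  -0.01 ] [-0.028  0.005  0.011] pos [0.6015 0.0095 0.1133] yaw deg -168.81 F [-0.22 -0.35 -2.15] w 0.0297 t 10.15
```

View pics/w9c.png

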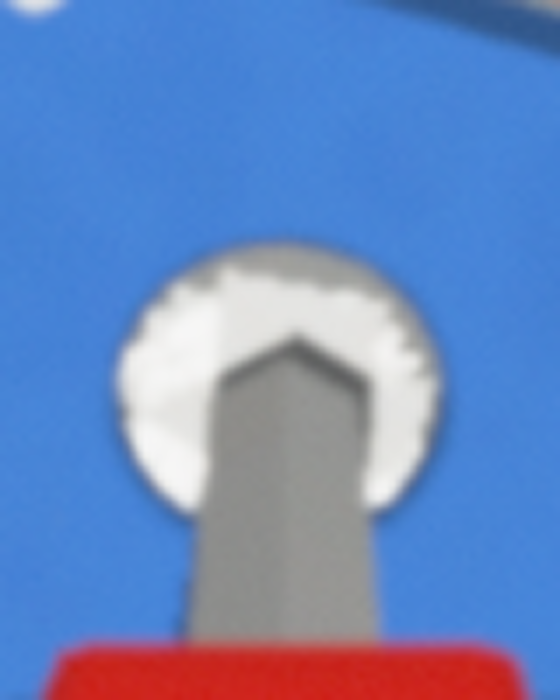

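Run:
```python
from h import *
f=grab('wrist'); R,p=RT(state())
for (x,y) in [(295,335),(220,378),(370,378)]: print((R.T@(onz(f,285+x/7,180+y/7,.037)-p)).round(4))
H=np.array(f['hand_eye'])
def toolpt(u,v,x):
    g=dict(f); g['T']=H; o,d=ray(g,u,v); return o+d*(x-o[0])/d[0]
for x,y in [(287,357),(287,360)]: print(toolpt(285+x/7,180+y/7,.073).round(4))
plan([.6,.009,.113],np.radians(191.3))
```

```text
[ 0.0764  0.0022 -0.0118]
[ 0.0764 -0.0049 -0.0075]
[ 0.0764  0.0093 -0.0075]
[ 0.073   0.0015 -0.0106]
[ 0.073   0.0015 -0.0103]
delta units [ 0.009  0.038 -0.005] [-0.028  0.004  0.009] pos [0.6015 0.0095 0.1134] yaw deg -168.81 F [ 0.43  0.13 -1.74] w 0.0298 t 10.2
```

>>> {"name": "carry_out", "arguments": {
  "deltas": [
    [0, 0.015, -0.015, 0, 0, 0],
    [0.05, 0, 0, 0, 0, 0],
    [0.05, 0, 0, 0, 0, 0]
  ]
}}

```text
t: 10.5
eef_pos: [0.6011, 0.0087, 0.1093]
ee_rot: [-1.258, 1.57, 0.509]
force: [0.1, 0.5, -2.0]
width: 0.0297
```

Run:
```python
from h import *
f=grab('wrist','w6');  crop(f,285,365,180,280,7,'w10c'); plan([.601,.009,.113],np.radians(191.3))
```

```text
delta units [-0.103 -0.004  0.007] [-0.029  0.004  0.005] pos [0.6009 0.0087 0.1089] yaw deg -168.82 F [ 0.47 -0.74 -2.61] w 0.0297 t 10.55
```

View pics/w10c.png

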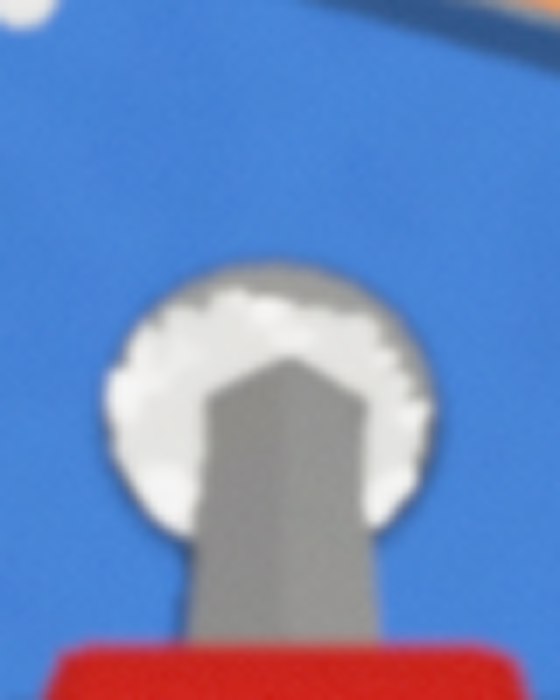

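>>> {"name": "carry_out", "arguments": {
  "deltas": [
    [0.05, 0, 0, 0, 0, 0],
    [0.05, 0, 0, 0, 0, 0]
  ]
}}

```text
t: 10.75
eef_pos: [0.6009, 0.0087, 0.1047]
ee_rot: [-1.094, 1.57, 0.672]
force: [-1.0, -0.5, -1.6]
width: 0.0298
```

Run:
```python
from h import *
f=grab('wrist','w6');  crop(f,285,365,180,280,7,'w11c'); plan([.601,.009,.113],np.radians(191.3))
```

```text
delta units [-0.217 -0.008  0.007] [-0.03   0.005  0.   ] pos [0.6007 0.0087 0.1043] yaw deg -168.82 F [-0.31 -0.5  -2.44] w 0.0298 t 10.8
```

View pics/w11c.png

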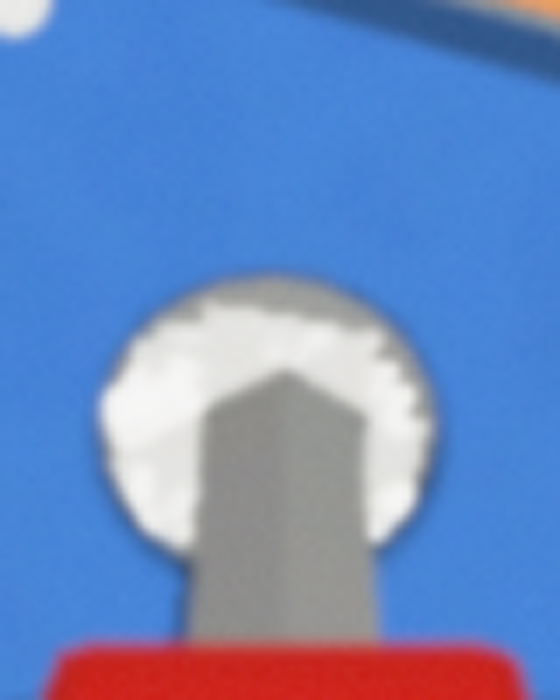

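>>> {"name": "carry_out", "arguments": {
  "deltas": [
    [0.06, 0, 0, 0, 0, 0],
    [0.06, 0, 0, 0, 0, 0],
    [0.05, 0, 0, 0, 0, 0]
  ]
}}

```text
t: 11.1
eef_pos: [0.6009, 0.0087, 0.0971]
ee_rot: [-0.874, 1.57, 0.892]
force: [-0.0, -1.1, -1.9]
width: 0.0295
```

Run:
```python
from h import *
plan([.601,.009,.095],np.radians(191.3)); print(state()['moment'])
```

```text
delta units [ 0.053 -0.004  0.006] [-0.028  0.004  0.005] pos [0.6009 0.0087 0.0971] yaw deg -168.81 F [-0.03 -1.05 -1.89] w 0.0295 t 11.1
[ 0.01399429  0.11375233 -0.00223476]
```

Smooth entry; push to the floor gently.

>>> {"name": "carry_out", "arguments": {
  "deltas": [
    [0.05, 0, 0, 0, 0, 0],
    [0.05, 0, 0, 0, 0, 0]
  ]
}}

```text
t: 11.3
eef_pos: [0.6016, 0.0085, 0.0949]
ee_rot: [-2.127, 1.569, -0.36]
force: [-8.2, 1.8, 24.9]
width: 0.0297
```

Run:
```python
from h import *
plan([.601,.009,.095],np.radians(191.3)); print(state()['moment'])
```

```text
delta units [-0.003  0.012  0.016] [-0.013 -0.013  0.02 ] pos [0.6016 0.0085 0.0949] yaw deg -168.75 F [-8.15  1.76 24.85] w 0.0297 t 11.3
[ 0.32790359  3.5419779  -0.04288868]
```

>>> {"name": "carry_out", "arguments": {
  "deltas": [
    [-0.015, 0.01, 0.015, 0.5, 0, 0],
    [0, 0, 0, 1, 0, 0],
    [0, 0, 0, 1, 0, 0]
  ]
}}

```text
t: 11.6
eef_pos: [0.6015, 0.009, 0.0966]
ee_rot: [-1.754, 1.568, -0.166]
force: [0.6, -0.8, -1.8]
width: 0.0298
```

Run:
```python
from h import *
plan([.601,.009,.095],np.radians(191.3)); print(state()['moment'])
```

```text
delta units [ 0.04   0.013 -0.   ] [-2.573 -0.013  0.045] pos [0.6015 0.009  0.0966] yaw deg -178.99 F [ 0.56 -0.75 -1.77] w 0.0298 t 11.6
[-0.42810939 -0.00841204 -0.01407126]
```

>>> {"name": "carry_out", "arguments": {
  "deltas": [
    [0.015, 0, 0, 1, 0, 0],
    [0, 0, 0, 1, 0, 0],
    [0, 0, 0, 1, 0, 0],
    [0, 0, 0, 1, 0, 0]
  ]
}}

```text
t: 12.0
eef_pos: [0.6026, 0.0087, 0.0962]
ee_rot: [-1.509, 1.565, -0.211]
force: [0.4, -0.6, -1.9]
width: 0.0298
```

Run:
```python
from h import *
plan([.601,.009,.095],np.radians(191.3)); print(state()['moment'])
```

```text
delta units [ 0.031  0.041 -0.003] [-6.727 -0.014  0.077] pos [0.6026 0.0087 0.0962] yaw deg 164.39 F [ 0.41 -0.59 -1.87] w 0.0298 t 12.0
[-0.13483873 -0.08049586  0.12537963]
```

>>> {"name": "carry_out", "arguments": {
  "deltas": [
    [0.02, 0.03, 0, 1, 0, 0],
    [0, 0, 0, 1, 0, 0],
    [0, 0, 0, 1, 0, 0],
    [0, 0, 0, 1, 0, 0],
    [0, 0, 0, 1, 0, 0]
  ]
}}

```text
t: 12.5
eef_pos: [0.6036, 0.0082, 0.0962]
ee_rot: [-1.214, 1.561, -0.277]
force: [0.5, -0.9, -1.3]
width: 0.0299
```

Run:
```python
from h import *
plan([.601,.009,.095],np.radians(191.3)); print(state()['moment'])
```

```text
delta units [ 0.03   0.064 -0.023] [-1.1909e+01 -8.0000e-03  1.4000e-01] pos [0.6036 0.0082 0.0962] yaw deg 143.66 F [ 0.49 -0.86 -1.27] w 0.0299 t 12.5
[-0.30813965 -0.14185177  0.11247974]
```

>>> {"name": "carry_out", "arguments": {
  "deltas": [
    [0.02, 0.06, -0.02, 1, 0, 0.1],
    [0, 0.01, 0, 1, 0, 0],
    [0, 0.01, 0, 1, 0, 0],
    [0, 0.01, 0, 1, 0, 0],
    [0, 0.01, 0, 1, 0, 0]
  ]
}}

```text
t: 13.0
eef_pos: [0.6043, 0.0075, 0.0963]
ee_rot: [-0.764, 1.56, -0.188]
force: [1.5, -2.8, -2.7]
width: 0.0296
```

Run:
```python
from h import *
plan([.601,.009,.095],np.radians(91.3)); print(state()['moment'])
```

```text
delta units [ 0.032  0.077 -0.05 ] [7.916 0.138 0.073] pos [0.6043 0.0075 0.0963] yaw deg 122.96 F [ 1.52 -2.8  -2.65] w 0.0296 t 13.0
[-1.10422096 -0.53780269  0.15389149]
```

>>> {"name": "carry_out", "arguments": {
  "deltas": [
    [0.02, -0.02, -0.04, 1, 0, 0],
    [0, 0, 0, 1, 0, 0],
    [0, 0, 0, 1, 0, 0],
    [0, 0, 0, 1, 0, 0],
    [0, 0, 0, 1, 0, 0]
  ]
}}

```text
t: 13.5
eef_pos: [0.6048, 0.0062, 0.0963]
ee_rot: [-0.369, 1.557, -0.156]
force: [0.7, -0.3, -1.3]
width: 0.0297
```

Run:
```python
from h import *
plan([.6025,.0055,.095],np.radians(91.3)); print(state()['moment'])
```

```text
delta units [ 0.031 -0.004 -0.061] [2.73  0.188 0.053] pos [0.6048 0.0062 0.0963] yaw deg 102.22 F [ 0.73 -0.31 -1.32] w 0.0297 t 13.5
[-0.50944703 -0.08088141  0.13896305]
```

>>> {"name": "carry_out", "arguments": {
  "deltas": [
    [0.02, 0, -0.02, 1, 0, 0],
    [0, 0, -0.01, 1, 0, 0],
    [0, 0, -0.01, 0.8, 0, 0],
    [0, 0, 0, 0, 0, 0]
  ]
}}

```text
t: 13.9
eef_pos: [0.6047, 0.0054, 0.0963]
ee_rot: [-0.198, 1.554, -0.188]
force: [0.0, -0.1, -1.4]
width: 0.03
```

Run:
```python
from h import *
plan([.6025,.0055,.095],np.radians(91.3)); s=state();print(s['moment'],s['q']); a=grab('top'); crop(a,270,350,170,340,4,'th2')
```

```text
delta units [ 0.032  0.004 -0.056] [-0.188  0.232  0.048] pos [0.6047 0.0054 0.0963] yaw deg 90.55 F [ 0.03 -0.07 -1.39] w 0.03 t 13.9
[-0.03549503 -0.03717035  0.14182454] [ 0.3370246   0.34832946 -0.33186799  0.01079316 -0.87631129 -1.90512701]
```

View pics/th2.png

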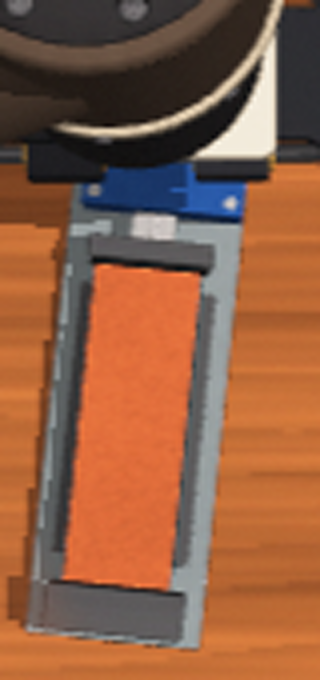

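>>> {"name": "carry_out", "arguments": {
  "deltas": [
    [0, 0, 0, 0, 0, 0],
    [0, 0, 0, 0, 0, 0],
    [0, 0, 0, 0, 0, 0],
    [0, 0, 0, 0, 0, 0],
    [0, 0, 0, 0, 0, 0]
  ],
  "hand": 0.3
}}

```text
t: 14.45
eef_pos: [0.6052, 0.0057, 0.0969]
ee_rot: [-0.172, 1.553, -0.157]
force: [-0.6, -0.5, -1.4]
width: 0.0603
```

Run:
```python
from h import *
plan([.6025,.0055,.095],np.radians(91.3)); s=state();print(s['moment'],s['q']); f=grab('wrist','w12')
```

```text
delta units [ 0.047 -0.003 -0.068] [-0.1    0.246  0.044] pos [0.6052 0.0057 0.0969] yaw deg 90.9 F [-0.55 -0.48 -1.45] w 0.0603 t 14.45
[-0.05869002  0.05261491  0.03820434] [ 0.33726782  0.34780485 -0.33100714  0.01074745 -0.87666724 -1.89919939]
```

View pics/w12.png

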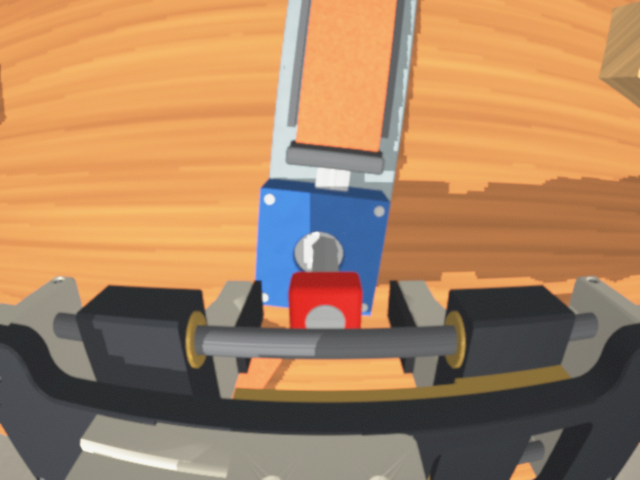

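>>> {"name": "carry_out", "arguments": {
  "deltas": [
    [0, 0, -0.05, -1, 0.2, 0],
    [0, 0, 0, -1, 0, 0],
    [0, 0, 0, -1, 0, 0],
    [0, 0, 0, -1, 0, 0],
    [0, 0, 0, -1, 0, 0]
  ],
  "hand": 0
}}

```text
t: 15.0
eef_pos: [0.6032, 0.0057, 0.097]
ee_rot: [-1.234, 1.566, -0.856]
force: [0.1, -0.4, -0.5]
width: 0.087
```

Run:
```python
from h import *
plan([.6025,.0065,.096],np.radians(181)); print(state()['q'].round(2))
```

```text
delta units [ 0.025  0.025 -0.008] [-17.345  -0.018   0.065] pos [0.6032 0.0057 0.097 ] yaw deg 111.62 F [ 0.11 -0.44 -0.47] w 0.087 t 15.0
[ 0.34  0.35 -0.32  0.01 -0.9  -1.53]
```

>>> {"name": "carry_out", "arguments": {
  "deltas": [
    [0.02, 0, 0, -1, 0, 0],
    [0, 0, 0, -1, 0, 0],
    [0, 0, 0, -1, 0, 0],
    [0, 0, 0, -1, 0, 0],
    [0, 0, 0, -1, 0, 0]
  ]
}}

```text
t: 15.5
eef_pos: [0.6032, 0.0058, 0.0962]
ee_rot: [-1.586, 1.566, -0.844]
force: [-0.2, 0.2, 0.1]
width: 0.0876
```

>>> {"name": "carry_out", "arguments": {
  "deltas": [
    [0, 0, 0, -1, 0, 0],
    [0, 0, 0, -1, 0, 0],
    [0, 0, 0, -1, 0, 0],
    [0, 0, 0, -1, 0, 0],
    [0, 0, 0, -1, 0, 0]
  ]
}}

```text
t: 16.0
eef_pos: [0.6031, 0.0058, 0.0963]
ee_rot: [-1.948, 1.566, -0.841]
force: [0.6, 0.3, -0.6]
width: 0.0875
```

>>> {"name": "carry_out", "arguments": {
  "deltas": [
    [0, 0, 0, -1, 0, 0],
    [0, 0, 0, -1, 0, 0],
    [0, 0, 0, -1, 0, 0],
    [0, 0, 0, -1, 0, 0],
    [0, 0, 0, -1, 0, 0]
  ]
}}

```text
t: 16.5
eef_pos: [0.6031, 0.0058, 0.0963]
ee_rot: [-2.305, 1.566, -0.833]
force: [-0.3, 0.1, -0.1]
width: 0.0873
```

Run:
```python
from h import *
plan([.6025,.0065,.096],np.radians(181)); f=grab('wrist','w13')
```

```text
delta units [0.008 0.017 0.015] [-1.675 -0.045  0.044] pos [0.6031 0.0058 0.0963] yaw deg 174.3 F [-0.29  0.12 -0.11] w 0.0873 t 16.5
```

View pics/w13.png

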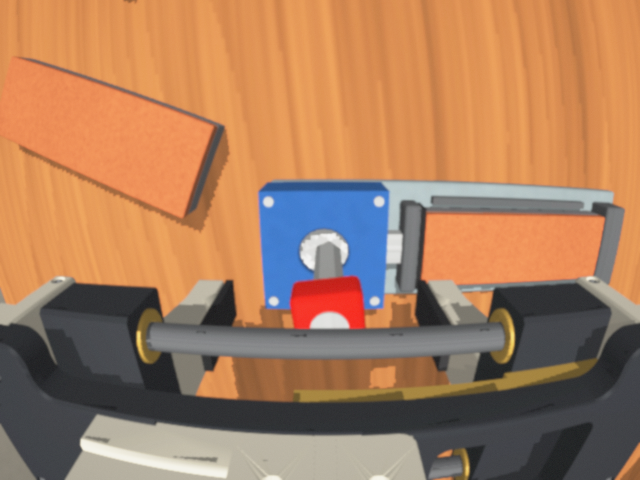

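Run:
```python
from h import *
f=grab('wrist'); crop(f,380,640,180,310,3,'w13c'); crop(f,280,380,240,340,7,'w13k')
```

```text
(no output)
```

View pics/w13c.png

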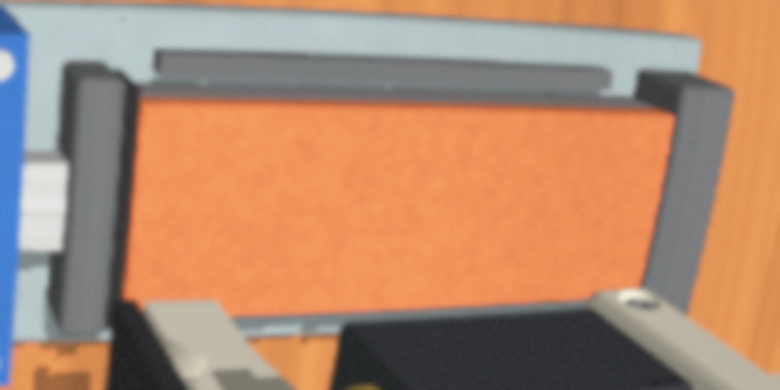

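View pics/w13k.png

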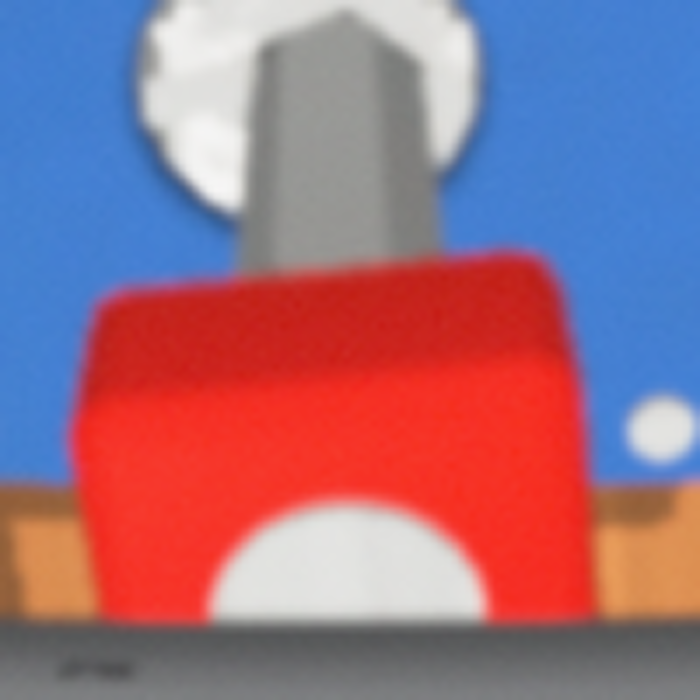

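>>> {"name": "carry_out", "arguments": {
  "deltas": [
    [0, 0, 0, -0.8, 0, 0],
    [0.01, 0.03, 0, -0.6, 0, 0]
  ]
}}

```text
t: 16.8
eef_pos: [0.6021, 0.0059, 0.096]
ee_rot: [-2.362, 1.566, -0.797]
force: [-0.5, 0.4, -0.5]
width: 0.0877
```

>>> {"name": "carry_out", "arguments": {
  "deltas": [
    [0, 0, 0, 0, 0, 0],
    [0, 0, 0, 0, 0, 0],
    [0, 0, 0, 0, 0, 0],
    [0, 0, 0, 0, 0, 0],
    [0, 0, 0, 0, 0, 0]
  ],
  "hand": 1
}}

```text
t: 17.3
eef_pos: [0.6021, 0.0059, 0.096]
ee_rot: [-2.358, 1.566, -0.801]
force: [-0.1, 0.1, 0.8]
width: 0.0531
```

>>> {"name": "carry_out", "arguments": {
  "deltas": [
    [0, 0, 0, 0, 0, 0],
    [0, 0, 0, 0, 0, 0],
    [0, 0, 0, 0, 0, 0],
    [0, 0, 0, 0, 0, 0],
    [0, 0, 0, 0, 0, 0]
  ]
}}

```text
t: 17.8
eef_pos: [0.6019, 0.0059, 0.096]
ee_rot: [-2.418, 1.566, -0.861]
force: [0.2, 0.2, 0.3]
width: 0.0297
```

Run:
```python
from h import *
plan([.6025,.0065,.096],np.radians(110)); print(state()['moment'])
```

```text
delta units [ 0.001 -0.014  0.015] [ 1.7301e+01 -1.6000e-02  6.4000e-02] pos [0.6019 0.0059 0.096 ] yaw deg 179.2 F [0.17 0.2  0.31] w 0.0297 t 17.8
[0.00614962 0.16768751 0.07505655]
```

>>> {"name": "carry_out", "arguments": {
  "deltas": [
    [0, 0, 0, 1, 0, 0],
    [0, 0, 0, 1, 0, 0],
    [0, 0, 0, 1, 0, 0],
    [0, 0, 0, 1, 0, 0],
    [0, 0, 0, 1, 0, 0]
  ]
}}

```text
t: 18.3
eef_pos: [0.6021, 0.0058, 0.096]
ee_rot: [-2.043, 1.566, -0.846]
force: [-0.4, -0.2, -0.1]
width: 0.0296
```

Run:
```python
from h import *
plan([.6025,.0065,.096],np.radians(110)); print(state()['moment'])
```

```text
delta units [ 0.001 -0.002  0.019] [ 1.2141e+01 -3.0000e-03  7.1000e-02] pos [0.6021 0.0058 0.096 ] yaw deg 158.56 F [-0.45 -0.21 -0.06] w 0.0296 t 18.3
[-0.0294201   0.04341705  0.1419556 ]
```

Much better centred now. Continue.

>>> {"name": "carry_out", "arguments": {
  "deltas": [
    [0, 0, 0, 1, 0, 0],
    [0, 0, 0, 1, 0, 0],
    [0, 0, 0, 1, 0, 0],
    [0, 0, 0, 1, 0, 0],
    [0, 0, 0, 1, 0, 0]
  ]
}}

```text
t: 18.8
eef_pos: [0.6024, 0.0058, 0.096]
ee_rot: [-1.693, 1.566, -0.859]
force: [0.1, 0.2, -0.0]
width: 0.0299
```

>>> {"name": "carry_out", "arguments": {
  "deltas": [
    [0, 0, 0, 1, 0, 0],
    [0, 0, 0, 1, 0, 0],
    [0, 0, 0, 1, 0, 0],
    [0, 0, 0, 1, 0, 0],
    [0, 0, 0, 1, 0, 0]
  ]
}}

```text
t: 19.3
eef_pos: [0.6025, 0.0056, 0.096]
ee_rot: [-1.377, 1.565, -0.906]
force: [0.4, 0.4, -0.2]
width: 0.0298
```

>>> {"name": "carry_out", "arguments": {
  "deltas": [
    [0, 0, 0, 1, 0, 0],
    [0, 0, 0, 0, 0, 0]
  ]
}}

```text
t: 19.5
eef_pos: [0.6025, 0.0055, 0.096]
ee_rot: [-1.327, 1.565, -0.93]
force: [-0.0, -0.6, -0.3]
width: 0.0294
```

Run:
```python
from h import *
plan([.6025,.0065,.096],np.radians(110)); print(state()['moment'])
```

```text
delta units [-0.     0.023  0.009] [0.689 0.023 0.083] pos [0.6025 0.0055 0.096 ] yaw deg 112.75 F [-0.01 -0.6  -0.33] w 0.0294 t 19.5
[0.01237208 0.09166187 0.03681649]
```

>>> {"name": "carry_out", "arguments": {
  "deltas": [
    [0, 0, 0, 0, 0, 0],
    [0, 0, 0, 0, 0, 0],
    [0, 0, 0, 0, 0, 0],
    [0, 0, 0, 0, 0, 0],
    [0, 0, 0, 0, 0, 0]
  ],
  "hand": 0
}}

```text
t: 20.0
eef_pos: [0.6027, 0.0055, 0.096]
ee_rot: [-1.273, 1.565, -0.871]
force: [-0.1, 0.4, -1.2]
width: 0.064
```

>>> {"name": "carry_out", "arguments": {
  "deltas": [
    [0, 0, 0, -1, 0, 0],
    [0, 0, 0, -1, 0, 0],
    [0, 0, 0, -1, 0, 0],
    [0, 0, 0, -1, 0, 0],
    [0, 0, 0, -1, 0, 0]
  ]
}}

```text
t: 20.5
eef_pos: [0.6027, 0.0056, 0.096]
ee_rot: [-1.609, 1.565, -0.844]
force: [-0.3, 0.6, -0.7]
width: 0.0873
```

>>> {"name": "carry_out", "arguments": {
  "deltas": [
    [0, 0, 0, -1, 0, 0],
    [0, 0, 0, -1, 0, 0],
    [0, 0, 0, -1, 0, 0],
    [0, 0, 0, -1, 0, 0],
    [0, 0, 0, -1, 0, 0]
  ]
}}

```text
t: 21.0
eef_pos: [0.6027, 0.0056, 0.096]
ee_rot: [-1.965, 1.565, -0.835]
force: [1.3, -0.9, -0.3]
width: 0.0878
```

>>> {"name": "carry_out", "arguments": {
  "deltas": [
    [0, 0, 0, -1, 0, 0],
    [0, 0, 0, -1, 0, 0],
    [0, 0, 0, -1, 0, 0],
    [0, 0, 0, -1, 0, 0],
    [0, 0, 0, -1, 0, 0]
  ]
}}

```text
t: 21.5
eef_pos: [0.6027, 0.0056, 0.096]
ee_rot: [-2.33, 1.565, -0.834]
force: [0.5, -0.4, 0.2]
width: 0.0878
```

Run:
```python
from h import *
plan([.6022,.006,.096],np.radians(202)); f=grab('wrist','w14');crop(f,380,640,180,310,3,'w14c'); crop(f,280,380,240,340,7,'w14k')
```

```text
delta units [-0.     0.014  0.009] [-6.576 -0.072  0.048] pos [0.6027 0.0056 0.096 ] yaw deg 175.7 F [ 0.53 -0.42  0.18] w 0.0878 t 21.5
```

View pics/w14.png

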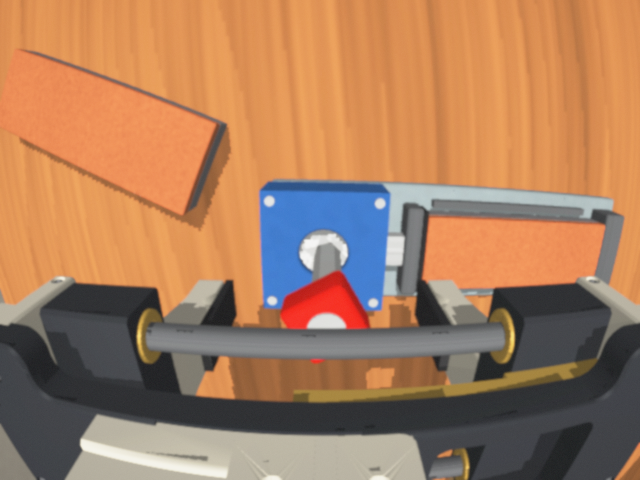

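View pics/w14c.png

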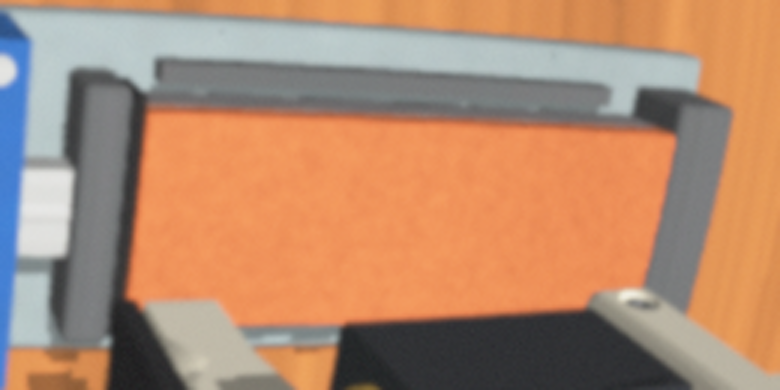

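>>> {"name": "carry_out", "arguments": {
  "deltas": [
    [0, 0, 0, -1, 0, 0],
    [0, 0, 0, -1, 0, 0],
    [0, 0, 0, -1, 0, 0],
    [0, 0, 0, -1, 0, 0],
    [0, 0, 0, -1, 0, 0]
  ]
}}

```text
t: 22.05
eef_pos: [0.6028, 0.0056, 0.096]
ee_rot: [-2.676, 1.565, -0.821]
force: [-0.5, 0.5, 0.2]
width: 0.0875
```

>>> {"name": "carry_out", "arguments": {
  "deltas": [
    [0, 0.01, 0, -0.8, 0, 0],
    [0, 0, 0, -0.5, 0, 0],
    [0, 0, 0, 0, 0, 0]
  ]
}}

```text
t: 22.35
eef_pos: [0.6024, 0.0055, 0.096]
ee_rot: [-2.764, 1.565, -0.817]
force: [-0.2, 0.8, 0.3]
width: 0.0876
```

Run:
```python
from h import *
plan([.6022,.006,.096],np.radians(202)); f=grab('wrist','w15'); crop(f,280,380,240,340,7,'w15k')
```

```text
delta units [-0.     0.     0.013] [-0.102 -0.08   0.032] pos [0.6024 0.0055 0.096 ] yaw deg -158.41 F [-0.2   0.83  0.26] w 0.0876 t 22.35
```

View pics/w15k.png

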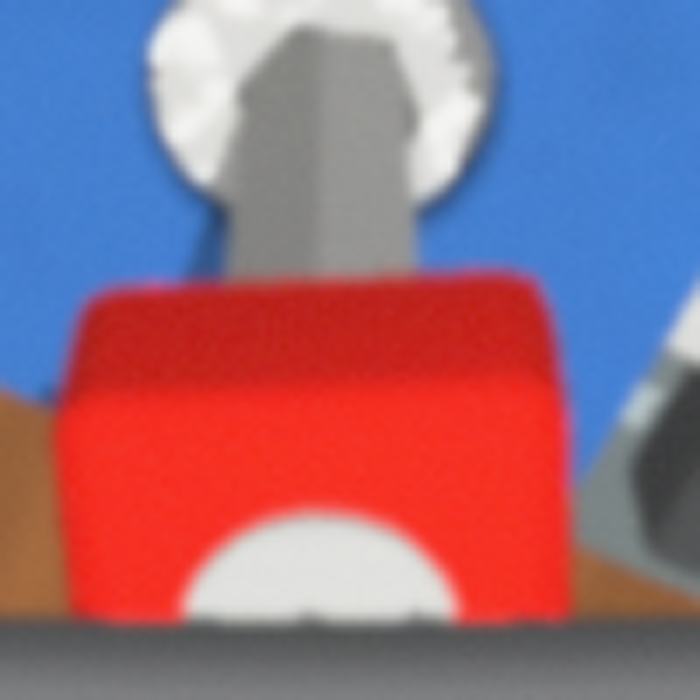

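>>> {"name": "carry_out", "arguments": {
  "deltas": [
    [0, 0, 0, -0.4, 0, 0],
    [0, 0, 0, 0, 0, 0],
    [0, 0, 0, 0, 0, 0],
    [0, 0, 0, 0, 0, 0],
    [0, 0, 0, 0, 0, 0]
  ],
  "hand": 1
}}

```text
t: 22.9
eef_pos: [0.6023, 0.0055, 0.0959]
ee_rot: [-2.809, 1.565, -0.836]
force: [0.2, -0.2, -0.0]
width: 0.0534
```

>>> {"name": "carry_out", "arguments": {
  "deltas": [
    [0, 0, 0, 0, 0, 0],
    [0, 0, 0, 0, 0, 0],
    [0, 0, 0, 0, 0, 0],
    [0, 0, 0, 0, 0, 0],
    [0, 0, 0, 0, 0, 0]
  ]
}}

```text
t: 23.4
eef_pos: [0.6022, 0.0055, 0.096]
ee_rot: [-2.846, 1.565, -0.874]
force: [-0.1, 0.2, 0.9]
width: 0.0299
```

Run:
```python
from h import *
plan([.6022,.006,.096],np.radians(137)); print(state()['moment'])
```

```text
delta units [-0.001 -0.005  0.013] [16.509 -0.057  0.068] pos [0.6022 0.0055 0.096 ] yaw deg -156.96 F [-0.06  0.2   0.9 ] w 0.0299 t 23.4
[-0.02837363  0.16789941  0.08157328]
```

>>> {"name": "carry_out", "arguments": {
  "deltas": [
    [0, 0, 0, 1, 0, 0],
    [0, 0, 0, 1, 0, 0],
    [0, 0, 0, 1, 0, 0],
    [0, 0, 0, 1, 0, 0],
    [0, 0, 0, 1, 0, 0]
  ]
}}

```text
t: 23.9
eef_pos: [0.6023, 0.0053, 0.096]
ee_rot: [-2.532, 1.565, -0.919]
force: [-0.5, 0.2, 0.4]
width: 0.0295
```

Run:
```python
from h import *
plan([.6022,.006,.096],np.radians(137)); print(state()['moment'])
```

```text
delta units [-0.001  0.001  0.017] [11.351 -0.049  0.077] pos [0.6023 0.0053 0.096 ] yaw deg -177.6 F [-0.52  0.21  0.36] w 0.0295 t 23.9
[-0.07030668  0.17289308  0.12023256]
```

>>> {"name": "carry_out", "arguments": {
  "deltas": [
    [0, 0, 0, 1, 0, 0],
    [0, 0, 0, 1, 0, 0],
    [0, 0, 0, 1, 0, 0],
    [0, 0, 0, 1, 0, 0],
    [0, 0, 0, 1, 0, 0]
  ]
}}

```text
t: 24.4
eef_pos: [0.6023, 0.0052, 0.096]
ee_rot: [-2.234, 1.564, -0.984]
force: [0.5, -0.2, 0.7]
width: 0.0301
```

Run:
```python
from h import *
plan([.6022,.006,.096],np.radians(137)); print(state()['moment'])
```

```text
delta units [-0.001  0.008  0.019] [ 6.153 -0.041  0.085] pos [0.6023 0.0052 0.096 ] yaw deg 161.61 F [ 0.45 -0.2   0.72] w 0.0301 t 24.4
[0.01995924 0.12294977 0.09393282]
```

>>> {"name": "carry_out", "arguments": {
  "deltas": [
    [0, 0, 0, 1, 0, 0],
    [0, 0, 0, 1, 0, 0],
    [0, 0, 0, 1, 0, 0],
    [0, 0, 0, 1, 0, 0]
  ]
}}

```text
t: 24.8
eef_pos: [0.6022, 0.0051, 0.096]
ee_rot: [-1.99, 1.564, -1.03]
force: [-0.3, -0.1, 0.1]
width: 0.0297
```

Run:
```python
from h import *
plan([.6022,.006,.096],np.radians(137)); print(state()['moment'])
```

```text
delta units [-0.     0.014  0.018] [ 1.994 -0.034  0.092] pos [0.6022 0.0051 0.096 ] yaw deg 144.98 F [-0.27 -0.13  0.09] w 0.0297 t 24.8
[0.00642365 0.12344621 0.1591137 ]
```

>>> {"name": "carry_out", "arguments": {
  "deltas": [
    [0, 0, 0, 1, 0, 0],
    [0, 0, 0, 1, 0, 0],
    [0, 0, 0, 0.5, 0, 0],
    [0, 0, 0, 0, 0, 0]
  ]
}}

```text
t: 25.2
eef_pos: [0.6022, 0.005, 0.096]
ee_rot: [-1.851, 1.564, -1.075]
force: [-0.2, 0.5, 0.5]
width: 0.0296
```

Run:
```python
from h import *
plan([.6022,.006,.096],np.radians(137)); print(state()['moment'])
```

```text
delta units [-0.001  0.017  0.017] [-0.629 -0.03   0.096] pos [0.6022 0.005  0.096 ] yaw deg 134.48 F [-0.19  0.47  0.53] w 0.0296 t 25.2
[0.08003653 0.15265187 0.12285238]
```

>>> {"name": "carry_out", "arguments": {
  "deltas": [
    [0, 0, 0, 0, 0, 0],
    [0, 0, 0, 0, 0, 0],
    [0, 0, 0, 0, 0, 0],
    [0, 0, 0, 0, 0, 0],
    [0, 0, 0, 0, 0, 0]
  ],
  "hand": 0
}}

```text
t: 25.7
eef_pos: [0.6023, 0.0051, 0.096]
ee_rot: [-1.804, 1.564, -1.024]
force: [0.7, 0.1, 0.3]
width: 0.0642
```

>>> {"name": "carry_out", "arguments": {
  "deltas": [
    [0, 0, 0, 0, 0, 0],
    [0, 0, 0, 0, 0, 0],
    [0, 0, 0, 0, 0, 0]
  ]
}}

```text
t: 26.0
eef_pos: [0.6023, 0.0051, 0.0959]
ee_rot: [-1.803, 1.564, -1.023]
force: [0.3, 0.3, -0.7]
width: 0.0856
```

Run:
```python
from h import *
plan([.6022,.006,.096],np.radians(137)); print(state()['moment']); f=grab('wrist','w16'); crop(f,280,380,240,340,7,'w16k')
```

```text
delta units [-0.001  0.018  0.014] [-0.584 -0.025  0.097] pos [0.6023 0.0051 0.0959] yaw deg 134.67 F [ 0.34  0.32 -0.75] w 0.0856 t 26.0
[ 0.0236746   0.04260634 -0.01887114]
```

View pics/w16.png

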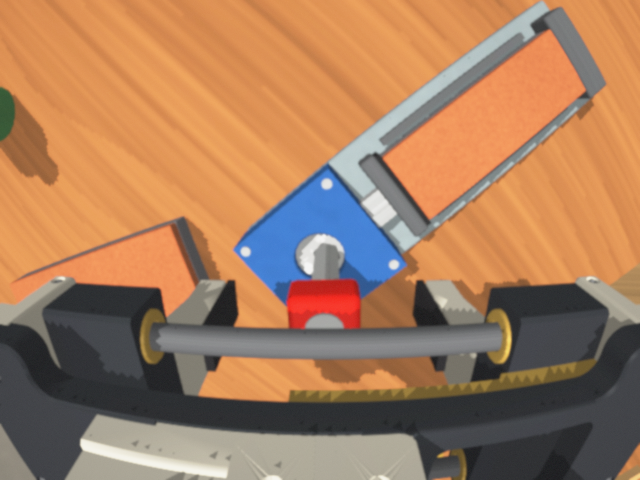

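>>> {"name": "carry_out", "arguments": {
  "deltas": [
    [-0.5, 0, 0, 0, 0, 0],
    [-0.8, 0, 0, 0, 0, 0],
    [-0.8, 0, 0, 0, 0, 0],
    [-0.8, 0, 0, 0, 0, 0],
    [-0.5, 0, 0, 0, 0, 0]
  ]
}}

```text
t: 26.55
eef_pos: [0.5994, 0.0053, 0.2325]
ee_rot: [-2.9, 1.561, -2.121]
force: [1.3, 0.7, -0.8]
width: 0.0875
```

Run:
```python
from h import *
plan([.6022,.006,.25],np.radians(137)); f=grab('wrist','w17'); b=grab('scene'); crop(b,280,420,200,305,5,'s17')
```

```text
delta units [-0.439 -0.037  0.059] [-0.591 -0.135  0.03 ] pos [0.5994 0.0053 0.2325] yaw deg 134.63 F [ 1.29  0.71 -0.83] w 0.0875 t 26.55
```

View pics/w17.png

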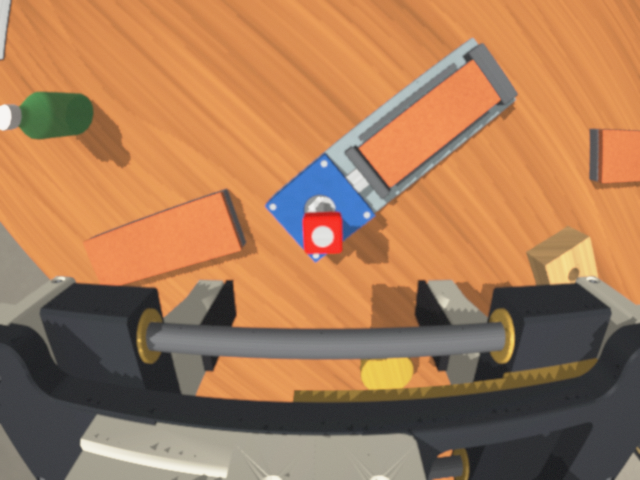

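View pics/s17.png

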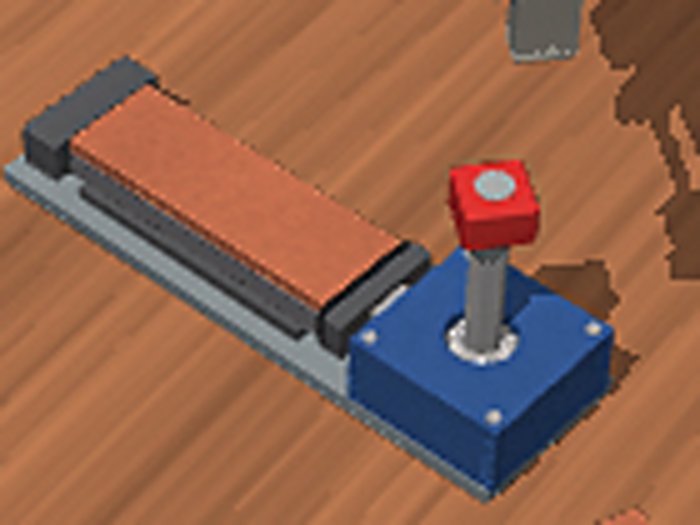

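Run:
```python
from h import *
b=grab('scene'); a0=cv2.imread('pics/scene0.png')
im=a0[200:305,280:420]; A=cv2.resize(im[30:80,50:100],None,fx=8,fy=8,interpolation=cv2.INTER_CUBIC)
B=cv2.resize(b['pixels'][230:280,330:380,::-1],None,fx=8,fy=8,interpolation=cv2.INTER_CUBIC)
cv2.imwrite('pics/cmp.png',np.hstack([A,B]))
u,v=280+494/5,200+186/5
print(onz(b,u,v,.123)); 
# predicted px shift per mm of jaw
ax=np.array([np.cos(np.radians(-5.4)),np.sin(np.radians(-5.4)),0]); P=np.array([.55,.005,.03]); print((proj(b,P-.003*ax)-proj(b,P))/3)
g=lambda x:cv2.cvtColor(x,cv2.COLOR_BGR2GRAY).astype(np.float32)
# shift of jaw patch & fixed patch between images
print(plan([.6,0,.25],2.3))
```

```text
[0.60385607 0.00458975 0.123     ]
[[-0.36519897 -0.23173418]]
delta units [-0.464 -0.107 -0.09 ] [ 0.712 -0.122  0.035] pos [0.5995 0.0055 0.2314] yaw deg 134.63 F [-0.01  0.37 -0.76] w 0.0878 t 26.7
None
```

View pics/cmp.png

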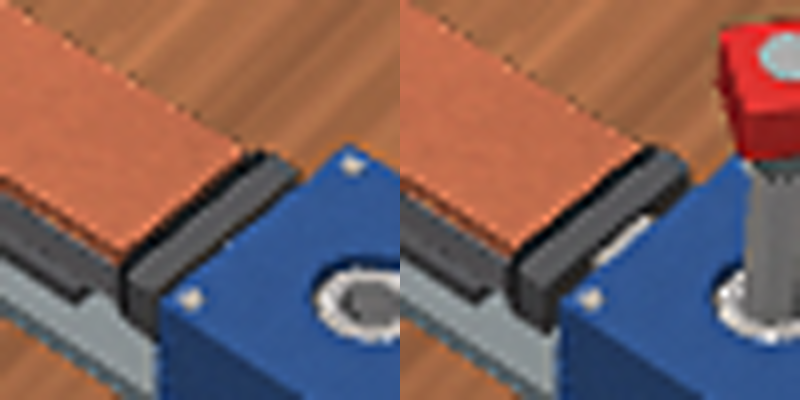

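Run:
```python
from station import arm
print(arm.job_done()); print(arm.get_state()['t'])
```

```text
the job is handed in; nothing more can be done
None
the job is handed in; nothing more can be done
```

The job is handed in at about 27 s of the 72 s allowed. The key is standing home in the socket, let go, and the stone should be gripped with about 10–17 N. That grip force is worked out, not measured.

- **Insertion:** I took the key from the stand and lined its tip up with the hex socket using the wrist camera. It entered the socket with almost no force and met the floor at a TCP height of 94.9 mm, where 95 mm was expected. The force at the floor read about 25 N.
- **Turning:** I turned the key clockwise in three turns of about 101°, 67° and 68°, letting go and taking a fresh grip between them. That is 237° of key rotation, or about 227° of spindle rotation (6.3 mm) once the play is taken off.
- **Grip on the stone:** In the scene camera pictures the jaw moved about 3.4 mm and sits against the stone. That leaves about 2.9 mm of spring wind-up, roughly 14 N. The wrist torque stayed between about 0.09 and 0.16 N m, too noisy to confirm the clamp force. I also could not see the moment of contact clearly between turns.
- **Last pictures:** The key stands upright and home at the hole, and the stone lies flat between the jaws. The gripper is open and well above everything. The spray bottle looks undisturbed; I did not check the tin and remote control again, but the arm did not go near them.

One disagreement: the scene camera's x readings sat about 4 mm from the top and wrist cameras' around the holder. I relied on the wrist camera.

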